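# Hang the sample pail on the drip hanger by its bail

## Robot

A 7-joint arm with a two-finger parallel gripper is mounted at the origin on the work surface. World frame = base frame: x ahead of the robot, y to its left, z up, the work surface at z = 0. Lengths are in m, angles in rad, forces in N, time in s.
With the tool pointing down it reaches from about 0.35 to 0.9 m from the base axis. Payload 8.1 kg.
Tool frame: the origin (TCP) lies on the centre line of the jaws, within the pads' length; the fingertips stand 22 mm ahead of it and the grasp point (between the pads) lies 3 mm ahead of it (arm.finger_overhang is the distance from the TCP to the fingertips, in m); z points along the fingers, y is the direction in which the jaws open and shut (so a half turn about z gives the same grasp; the last joint's range is limited). The gripper opens to 92 mm and grips with 3 to 60 N. Pads are 19 mm wide; open, the fingers measure 130 mm over their backs; the gripper's body (75 mm by 190 mm) begins 47 mm behind the grasp point.
Start: joints at [-0.103, 0.434, 0.025, 1.573, -0.012, 1.134, -0.075], TCP at [0.625, -0, 0.249] pointing down, gripper open.
Joint ranges: [-2.62, 2.62], [-0.44, 2.09], [-1.27, 1.32], [0.08, 2.57], [-1.32, 4.46], [0.12, 2], [-2.74, 2.74]. Speed limits (rad/s): [2.22, 2.22, 3.01, 3.01, 3.14, 3.14, 3.14].

## Interface

Orientations are given as a rotation vector (axis times angle).
In Python, from cell import arm gives the robot as it stands. The module is installed in compiled form; this text tells all that it offers.
- The arm moves only by the tool step_arm, never from a script. Its argument "plan" is a list of rows, each an object of numbers: "wx", "wy", "wz": the turn, a rotation vector about the tool's x, y, z in units of 6 degrees (1.0 is 6 degrees); "tx", "ty", "tz": the shift along the tool's x, y, z in cm; "hand": the opening, from 0 (shut) to 1 (fully open). A call has exactly 10 rows; each row shifts and turns the commanded pose from where the row before left it, along the tool's axes as they then stand; what a row does not reach is not made up. A row lasts 1/12 s, in which the tool goes at most 41.7 mm and 7.16 degrees, less where a joint would pass 70% of its speed; a pose out of reach is approached as far as the arm can. A call is refused whole if a number of a shift passes 4.17 or a number of a turn 1, either way. A call with a gripper value outside its range is refused whole. The fingers move at their own pace and stop on an object; "force" is the grip in N (left out, the last holds). Time passes only in rows, so rows that do not move let the fingers close, or fill a call up. It gives the time, the measured TCP pose, the force and the opening at its end, in the units of the state.
- arm.observe(): the state, without advancing time (a new reading comes with each control period).
- arm.get_image(name): name is "scene" or "side" or "wrist"; returns (picture, depth): 420x560x3 uint8, red, green, blue; 420x560 float32, m along the optical axis (not along the pixel's ray), 0 where there is no reading.
- arm.calibration(name): a dict with "mtx" (3x3 intrinsics, pixels), "dist_coeffs" ([k1, k2, p1, p2, k3] as OpenCV has them; the pictures are not rectified), "R" (3x3) and "t" (3): a world point X has camera coordinates R X + t. Camera axes: x right, y down, z forward; pixel columns grow to the right and rows downward; lengths in m; the calibration is good to about 2 mm. A picture is of the moment at which its call begins: read the wrist's pose just before it. calibration takes no time and is no camera call; for the wrist camera it gives the pose at the moment of the call.
- arm.sign_off(): hands the job in, once; it reports no verdict.
The state is a dict: "clock": time; "joints": joint angles; "dq": joint speeds; "joint_efforts": joint torques, N m; "position": TCP position; "ee_rot": TCP orientation; "force": force on the tool from outside, world axes, zero at the start; "ft_torque": the same for the moment, N m; "width": opening from 0.0 (shut) to 1.0 (fully open).
Only numpy, scipy, OpenCV 4.12 (cv2) and the standard library are available. Lean on these libraries where they do the work, as an engineer would, in place of code of your own. Each camera call takes 0.05 s, during which the arm holds its last target.

## Task

Raise the folded-down wire bail of the steel sample pail upright while the pail stands on the bench, then carry the pail by the bail to the two-pronged hanger and hook it over both prongs, so that the blue grip drops into the dips of the two prongs and the pail hangs there freely and level. Do it gently: keep the pail from tipping, do not press hard on the hanger, and leave the other things on the bench where they are.

Things in the scene. Friction and masses are not known exactly. Their poses are not given: they have to be found in the camera images.
- pail: Loose open steel pail, 72 mm across the rim, 66 mm at the foot, 85 mm tall, about 0.34 kg (varies), with green-capped tubes fixed inside below the rim. Origin: centre of its underside; z up. Its bail is folded down to its -x side (towards the robot). It stands in one of two places, the orange box in the other.
- bail_hinge (a point): Middle of the bail's hinge line: on the pail's axis, 77 mm above its underside. Axes as the pail's; the hinge line runs along y. The hinge is a little stiff (0.03 N m): the bail stays where it is left.
- bail (a joint): Bail hinge angle, rad. 0 = folded down on its stop, 0.15 rad below level, towards the pail's -x side; 1.72 = upright above the pail; it grows as the bail turns about the pail's +y axis, to 3.29 on the far side. Starts between 0 and 0.3.
- bail_grip (a point): Middle of the bail's blue grip: a sleeve 12 mm in diameter, 80 mm long, that turns easily on the wire, along this frame's y, 90 mm from the hinge line; z points away from the hinge line. 4 mm steel wires, 88 mm apart, run from its ends to the hinge. Upright, it is 167 mm above the pail's underside; folded, about 50 mm are free between its middle and the pail's wall.
- hanger: Fixed hanger: drip tray 200 x 180 mm with a 12 mm rim, post, grey clamp (its front at x = +12 mm, top at z = 213 mm) and a fork of two level prongs of 8 mm steel bar that point along the hanger's -x, towards the robot. Origin on the bench, 30 mm in front of the post's axis; z up. Press on the hanger with less than 20 N.
- prongs (a point): Fixed on the hanger, axes as the hanger's, at its x = -92 mm, y = 0, z = 200 mm: midway between the prongs, at bar-centre height. Bar centres at y = -27 and +27 mm, 46 mm clear between. The grip's middle lies 10 mm above this point on the level parts, and 1 mm below it when dropped into the dips. Unmeasured: the middle of the dips is from -18 to +18 mm along x from here.
- prong_line (a point): Same axes, at hanger x = 0, between the prongs at bar-centre height. Each prong has one dip, 11 mm deep, 26 mm wide at its top. The fork is clamped further in or out each time: find the dips by feel (slide the grip along under light pressure until it drops) or sight. From the dip's middle towards -x the bar is level from 13 to 62 mm, then bends up 12 mm and ends at 75 mm; behind, it is level.
- tip_box: Loose orange box with a clear lid, 75 x 110 x 50 mm, bystander in the other of the pail's two places. Origin: centre of its underside.
- tube_rack: Loose red tube rack, 70 x 190 x 32 mm with tubes to 60 mm, bystander. Origin: centre of its underside.
- wash_bottle: Loose white bottle with a red cap and spout, 72 mm across, 198 mm tall, bystander. Origin: centre of its underside.
- reagent_jar: Loose amber jar with a green cap, 52 mm across, 75 mm tall, bystander. Origin: centre of its underside.
- beaker: Loose glass beaker, 66 mm across, 85 mm tall, bystander. Origin: centre of its underside.
- pipette: Loose white hand pipette lying on the bench, 240 mm long, 26 mm thick, bystander. Origin near its middle, on the underside.

How it is judged:
By the outcome, as a careful person would: the job done as asked, in the order asked, and still so for the second after the job is handed in, with the robot touching nothing.
It also fails if it takes over 72 s, if anything falls off the work surface, if the arm or the gripper's body presses on something with over 40 N, if the wrist force passes 120 N, or if a joint passes its speed limit or range.

## Working session

There is one attempt and no reset: what is moved stays moved. The work goes in short steps, Python scripts to look and compute and a tool call to move; the robot and the scene stay as the last step left them, time stands still between calls to the robot, and variables do not carry over. Pictures are saved under pics/ and viewed, and the job is handed in when it is done.

Besides the shell and the picture viewer there is one more tool, called after "Request:" as name(argument=value, ...) on one line, values as JSON. step_arm: Moves the arm, as the interface text tells. Its arguments: {"type":"object","properties":{"plan":{"type":"array"},"force":{"type":"number"}},"required":["plan"]}

```bash
mkdir -p pics
cat > h.py <<'E'
import numpy as np, cv2
from cell import arm
from scipy.spatial.transform import Rotation as Rn
def grab(name,fn):
    c=arm.calibration(name)
    im,d=arm.get_image(name)
    cv2.imwrite(fn,im[:,:,::-1]); np.savez(fn.replace('.png','.npz'),im=im,d=d,**{k:np.array(v) for k,v in c.items()})
    return im,d,c
def load(fn):
    z=np.load(fn); return z['im'],z['d'],{k:z[k] for k in('mtx','dist_coeffs','R','t')}
def pts(d,c,uv):
    uv=np.array(uv,float).reshape(-1,2)
    n=cv2.undistortPoints(uv.reshape(-1,1,2),c['mtx'],c['dist_coeffs']).reshape(-1,2)
    z=np.array([d[int(v),int(u)] for u,v in uv])
    P=np.c_[n*z[:,None],z]
    return (P-np.array(c['t']).ravel())@np.array(c['R'])
def cloud(d,c):
    v,u=np.mgrid[0:d.shape[0],0:d.shape[1]]
    return pts(d,c,np.c_[u.ravel(),v.ravel()]).reshape(*d.shape,3)
def proj(c,X):
    p,_=cv2.projectPoints(np.array(X,float).reshape(-1,1,3),cv2.Rodrigues(np.array(c['R']))[0],np.array(c['t'],float),np.array(c['mtx']),np.array(c['dist_coeffs']))
    return p.reshape(-1,2)
E
python3 - <<'E'
from h import *
s=arm.observe(); print(s['clock'],s['position'],s['ee_rot'],s['force'],s['width'])
for n in('scene','side','wrist'):
    im,d,c=grab(n,f'pics/{n}0.png'); print(n,np.array(c['R']).round(3).tolist(),c['t'])
print(arm.finger_overhang)
E
```

```text
0.0 [ 6.24521913e-01 -2.89547004e-05  2.47941797e-01] [-2.22074545e+00 -2.22072002e+00  1.90065883e-03] [-0.44319197  0.23924916  1.09556272] 1.0013223735563845
scene [[0.538, 0.843, 0.012], [0.674, -0.422, -0.606], [-0.506, 0.334, -0.795]] [-0.32343192 -0.30711911  1.46124284]
side [[-0.857, -0.515, 0.007], [-0.398, 0.653, -0.644], [0.327, -0.555, -0.765]] [0.46900422 0.29813357 1.09418736]
wrist [[1.0, 0.001, -0.001], [0.001, -0.962, 0.272], [-0.001, -0.272, -0.962]] [-0.62435911 -0.03520763  0.38982231]
0.022
```

View pics/scene0.png

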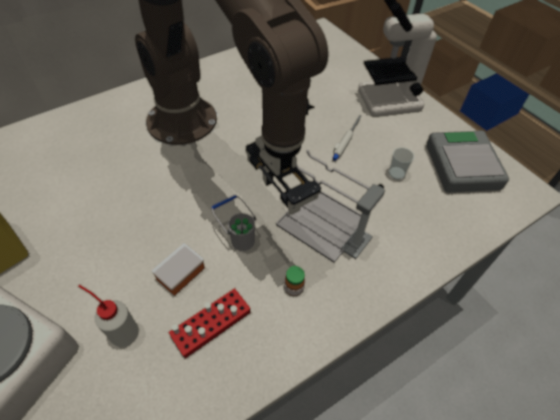

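View pics/side0.png

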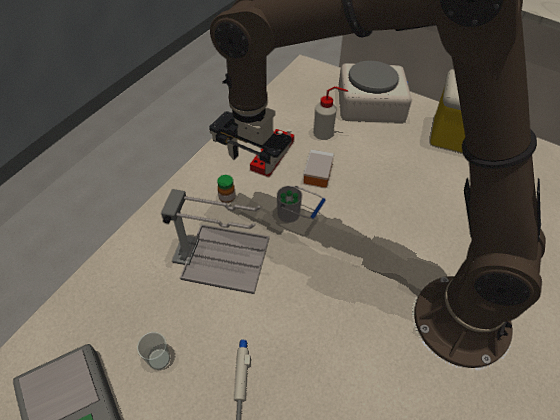

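View pics/wrist0.png

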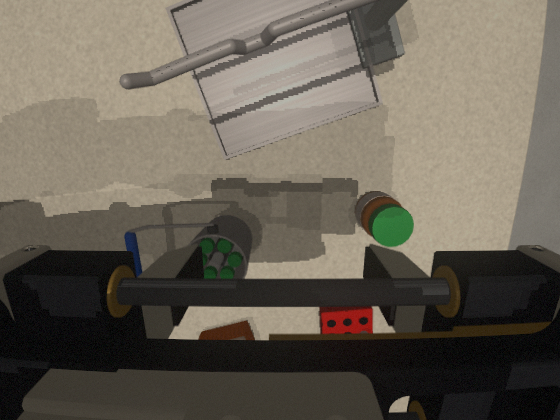

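```bash
python3 - <<'E'
from h import *
for n in('scene','side','wrist'):
    im,d,c=load(f'pics/{n}0.npz'); C=cloud(d,c); i=im.astype(int)
    r,g,b=i[...,0],i[...,1],i[...,2]
    ok=(d>0)&(C[...,2]<0.28)&(C[...,2]>0.005)&(C[...,0]<1.1)&(C[...,0]>.3)&(abs(C[...,1])<.5)
    m=ok&(b>r+40)&(b>g+30)
    P=C[m]
    k,lab,st,_=cv2.connectedComponentsWithStats(m.astype(np.uint8))
    for j in range(1,k):
        if st[j,4]>15:
            P=C[lab==j]; e=np.linalg.svd(P-P.mean(0))[2][0]; q=(P-P.mean(0))@e
            print(n,'blue',st[j],np.median(P,0).round(4),e.round(3),np.ptp(q).round(3),P.min(0).round(3),P.max(0).round(3))
    m=ok&(g>r+40)&(g>b+20)
    k,lab,st,_=cv2.connectedComponentsWithStats(m.astype(np.uint8))
    for j in range(1,k):
        if st[j,4]>15:
            P=C[lab==j];print(n,'green',st[j],np.median(P,0).round(4),P.min(0).round(3),P.max(0).round(3))
    np.save(f'pics/{n}0c.npy',C)
E
python3 - <<'E'
import cv2
for n,(x0,y0,x1,y1) in {'scene':(180,120,400,300),'side':(150,160,350,300)}.items():
    im=cv2.imread(f'pics/{n}0.png')[y0:y1,x0:x1]
    cv2.imwrite(f'pics/{n}0z.png',cv2.resize(im,None,fx=3.5,fy=3.3,interpolation=cv2.INTER_CUBIC))
E
```

```text
scene blue [334 154   4   5  17] [0.4405 0.3376 0.0215] [ 0.562 -0.827  0.021] 0.018 [0.433 0.331 0.015] [0.447 0.345 0.026]
scene blue [213 198  20  10  37] [ 0.4625 -0.0864  0.0873] [ 0.003  1.    -0.001] 0.058 [ 0.458 -0.106  0.083] [ 0.466 -0.048  0.091]
scene green [287 266  17  17 231] [ 0.7443 -0.0306  0.0763] [ 0.722 -0.051  0.069] [ 0.765 -0.008  0.081]
side blue [311 198  14  20  61] [ 0.4571 -0.0703  0.086 ] [-0.038  0.999  0.003] 0.076 [ 0.453 -0.112  0.079] [ 0.462 -0.036  0.09 ]
side blue [240 340   7   7  47] [0.4361 0.3365 0.0201] [-0.007 -0.993 -0.12 ] 0.017 [0.427 0.328 0.014] [0.445 0.345 0.023]
side green [218 175  15  11 140] [ 0.7404 -0.0309  0.0744] [ 0.72  -0.051  0.069] [ 0.764 -0.006  0.081]
wrist blue [125 234  10  18 115] [ 0.4599 -0.0443  0.0861] [ 0.105 -0.994  0.006] 0.02 [ 0.455 -0.054  0.084] [ 0.463 -0.034  0.088]
wrist blue [134 253   6  23  39] [ 0.4633 -0.0717  0.0848] [-0.025  1.    -0.008] 0.026 [ 0.462 -0.083  0.082] [ 0.465 -0.057  0.086]
wrist green [ 372  207   41   40 1265] [ 0.7423 -0.029   0.075 ] [ 0.72  -0.052  0.072] [ 0.765 -0.007  0.077]
wrist green [205 275   9   3  20] [ 0.5399 -0.0895  0.0736] [ 0.536 -0.09   0.073] [ 0.545 -0.088  0.075]
wrist green [220 274  12   4  35] [ 0.5596 -0.0887  0.0735] [ 0.553 -0.091  0.072] [ 0.566 -0.087  0.075]
```

View pics/scene0z.png

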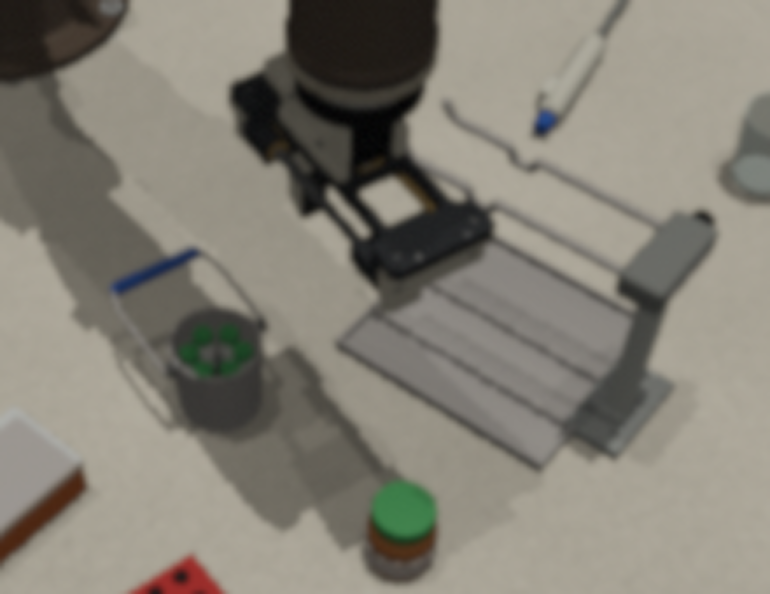

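View pics/side0z.png

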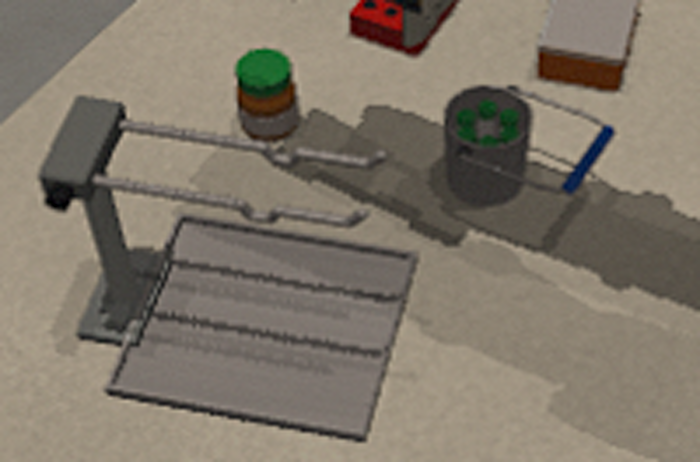

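Run:
```python
from h import *
for n in('scene','side','wrist'):
    C=np.load(f'pics/{n}0c.npy'); X,Y,Z=C[...,0],C[...,1],C[...,2]
    # pail rim
    m=(Z>.078)&(Z<.092)&(X>.505)&(X<.61)&(Y>-.125)&(Y<-.02); P=C[m]
    im,d,c=load(f'pics/{n}0.npz')
    print(n,'rim',len(P),P.min(0).round(4) if len(P) else '',P.max(0).round(4) if len(P) else '')
    m=(Z>.03)&(Z<.09)&(abs(np.hypot(X-.55,Y+.073)-.035)<.008); P=C[m]
    if len(P)>30:
        from scipy.optimize import least_squares
        f=lambda p:np.hypot(P[:,0]-p[0],P[:,1]-p[1])-(.033+P[:,2]/.085*.003)
        r=least_squares(f,[.55,-.073],loss='soft_l1',f_scale=.001); print('pail',len(P),r.x.round(4),np.std(r.fun))
    # tray
    m=(Z>.002)&(Z<.02)&(X>.58)&(X<.95)&(Y>-.02)&(Y<.33)&(d>0)
    k,lab,st,_=cv2.connectedComponentsWithStats(m.astype(np.uint8)); j=1+st[1:,4].argmax()
    P=C[lab==j]; b=cv2.minAreaRect((P[:,:2]*1000).astype(np.float32)); print('tray',len(P),b)
    m=(Z>.185)&(Z<.222)&(X>.55)&(X<.95)&(Y>-.02)&(Y<.33)&(d>0)
    k,lab,st,_=cv2.connectedComponentsWithStats(m.astype(np.uint8))
    for j in range(1,k):
        if st[j,4]>40:
            P=C[lab==j]; u,s,v=np.linalg.svd(P-P.mean(0),full_matrices=False); print('prong',st[j],P.mean(0).round(3),v[0].round(3),np.ptp((P-P.mean(0))@v[0]).round(3))
```

```text
scene rim 220 [ 0.5053 -0.1149  0.0781] [ 0.5864 -0.0237  0.0899]
pail 543 [ 0.5487 -0.069 ] 0.002492548908737961
tray 4898 ((696.6672973632812, 173.4698944091797), (400.22613525390625, 298.216552734375), 33.9068603515625)
prong [298 158  88  57 946] [0.686 0.175 0.208] [0.949 0.308 0.06 ] 0.212
side rim 148 [ 0.5052 -0.1171  0.078 ] [ 0.5823 -0.0249  0.0895]
pail 466 [ 0.5472 -0.0705] 0.0020615178068894716
tray 2627 ((669.353515625, 160.54551696777344), (178.58966064453125, 226.2991485595703), 0.015022923238575459)
prong [ 161  189   93   39 1020] [0.676 0.18  0.205] [-0.906 -0.419 -0.066] 0.215
wrist rim 539 [ 0.5054 -0.0871  0.078 ] [ 0.5857 -0.0243  0.0866]
pail 1270 [ 0.5494 -0.0706] 0.00273533966371082
tray 14057 ((661.6778564453125, 131.3706817626953), (209.43359375, 112.9222412109375), 19.412508010864258)
prong [ 149    0  231   86 3458] [0.608 0.121 0.201] [-0.946 -0.323  0.002] 0.135
```

Run:
```python
from h import *
from scipy.optimize import least_squares
for n in('scene','side','wrist'):
    im,d,c=load(f'pics/{n}0.npz')
    C=np.load(f'pics/{n}0c.npy'); X,Y,Z=C[...,0],C[...,1],C[...,2]
    m=(Z>.185)&(Z<.225)&(X>.5)&(X<.95)&(Y>-.02)&(Y<.33)&(d>0)
    m[:70]=m[:70]&(n=='wrist') if n=='wrist' else m[:70]
    P=C[m]
    # prior
    def f(p):
        th,o,_=p; q=-P[:,0]*np.sin(th)+P[:,1]*np.cos(th)-o
        return np.minimum(abs(q-.027),abs(q+.027))
    best=None
    for o in np.arange(-.1,.1,.005):
        r=least_squares(f,[np.radians(19),o,0],loss='soft_l1',f_scale=.003)
        if best is None or r.cost<best.cost: best=r
    th,o=best.x[:2]
    s=P[:,0]*np.cos(th)+P[:,1]*np.sin(th); q=-P[:,0]*np.sin(th)+P[:,1]*np.cos(th)-o
    print(n,len(P),np.degrees(th).round(2),o.round(4),np.median(best.fun),'s',s.min().round(3),s.max().round(3))
    for sg in(1,-1):
        k=abs(q-sg*.027)<.008
        print(sg,k.sum(),[(round(a,3),round(np.percentile(P[k&(abs(s-a)<.004),2],80),4), round(np.mean(q[k&(abs(s-a)<.004)]),4)) for a in np.arange(.5,.9,.008) if (k&(abs(s-a)<.004)).sum()>2])
    # clamp top
    k=(P[:,2]>.207)&(abs(q)<.1); print('clamp',s[k].min() if k.any() else '')
```

```text
scene 992 18.37 -0.0486 0.0037468865582030407 s 0.54 0.768
1 328 [(np.float64(0.548), np.float64(0.2129), np.float64(0.0263)), (np.float64(0.556), np.float64(0.2058), np.float64(0.0259)), (np.float64(0.564), np.float64(0.2057), np.float64(0.0263)), (np.float64(0.572), np.float64(0.2057), np.float64(0.0267)), (np.float64(0.58), np.float64(0.2054), np.float64(0.027)), (np.float64(0.588), np.float64(0.2058), np.float64(0.0266)), (np.float64(0.596), np.float64(0.2071), np.float64(0.0263)), (np.float64(0.604), np.float64(0.2022), np.float64(0.0271)), (np.float64(0.612), np.float64(0.1959), np.float64(0.0269)), (np.float64(0.62), np.float64(0.2007), np.float64(0.0265)), (np.float64(0.628), np.float64(0.2071), np.float64(0.0261)), (np.float64(0.636), np.float64(0.2052), np.float64(0.028)), (np.float64(0.644), np.float64(0.2059), np.float64(0.0277)), (np.float64(0.652), np.float64(0.2056), np.float64(0.0271)), (np.float64(0.66), np.float64(0.205), np.float64(0.0286)), (np.float64(0.668), np.float64(0.206), np.float64(0.0276)), (np.float64(0.676), np.float64(0.206), np.float64(0.0281)), (np.f
[... 6690 characters left out ...]
np.float64(0.604), np.float64(0.2032), np.float64(-0.0272)), (np.float64(0.612), np.float64(0.1931), np.float64(-0.0266)), (np.float64(0.62), np.float64(0.1984), np.float64(-0.027)), (np.float64(0.628), np.float64(0.2039), np.float64(-0.0268)), (np.float64(0.636), np.float64(0.2039), np.float64(-0.0265)), (np.float64(0.644), np.float64(0.2039), np.float64(-0.0266)), (np.float64(0.652), np.float64(0.2039), np.float64(-0.0265)), (np.float64(0.66), np.float64(0.204), np.float64(-0.0265)), (np.float64(0.668), np.float64(0.2038), np.float64(-0.0274)), (np.float64(0.676), np.float64(0.203), np.float64(-0.0285)), (np.float64(0.684), np.float64(0.2019), np.float64(-0.0291))]
clamp 0.5398665850501815
```

Request:
step_arm(plan=[{"tx": -0.72,"ty": -1.66,"tz": 0.85,"hand": 0.45},{"tx": -0.72,"ty": -1.66,"tz": 0.85,"hand": 0.45},{"tx": -0.72,"ty": -1.66,"tz": 0.85,"hand": 0.45},{"tx": -0.72,"ty": -1.66,"tz": 0.85,"hand": 0.45},{"tx": -0.72,"ty": -1.66,"tz": 0.85,"hand": 0.45},{"tx": -0.72,"ty": -1.66,"tz": 0.85,"hand": 0.45},{"tx": -0.72,"ty": -1.66,"tz": 0.85,"hand": 0.45},{"tx": -0.72,"ty": -1.66,"tz": 0.85,"hand": 0.45},{"tx": -0.72,"ty": -1.66,"tz": 0.85,"hand": 0.45},{"tx": -0.72,"ty": -1.66,"tz": 0.85,"hand": 0.45}], force=20)

```text
invalid input at $.plan[0]: expected keys wx, wy, wz, tx, ty, tz, hand
```

Run:
```python
from h import *
s=arm.observe(); print(s['clock'],s['position'],s['ee_rot'],s['force'],s['width'])
im,d,c=grab('wrist','pics/w1.png')
C=cloud(d,c);i=im.astype(int); r,g,b=i[...,0],i[...,1],i[...,2]
m=(d>0)&(b>r+40)&(b>g+30)&(C[...,2]>.05)&(C[...,2]<.2); P=C[m]; print(m.sum(),np.median(P,0),P.min(0),P.max(0))
X,Y,Z=C[...,0],C[...,1],C[...,2]
m=(Z>.083)&(Z<.09)&(X>.505)&(X<.61)&(Y>-.125)&(Y<-.02); P=C[m]; print(len(P),P.min(0),P.max(0))
# proper refit of prong lines w/o clamp
from scipy.optimize import least_squares
for n in('scene','side','wrist'):
    im,d,c=load(f'pics/{n}0.npz'); C=np.load(f'pics/{n}0c.npy')
    S=C[...,0]*np.cos(.33)+C[...,1]*np.sin(.33)
    m=(C[...,2]>.185)&(C[...,2]<.225)&(C[...,1]>-.02)&(C[...,1]<.33)&(d>0)&(S>.555)&(S<(.655 if n=='wrist' else .715)); P=C[m]
    f=lambda p:(lambda q:np.minimum(abs(q-.027),abs(q+.027)))(-P[:,0]*np.sin(p[0])+P[:,1]*np.cos(p[0])-p[1])
    rs=[least_squares(f,[.33,o],loss='soft_l1',f_scale=.002) for o in np.arange(-.08,-.03,.004)]
    rr=min(rs,key=lambda r:r.cost); th,o=rr.x; print(n,np.degrees(th),o,np.median(rr.fun),'dip xy',.613*np.cos(th)-o*np.sin(th),.613*np.sin(th)+o*np.cos(th))
```

```text
0.15 [ 6.24650269e-01 -1.57841158e-05  2.48143004e-01] [-2.22095097e+00 -2.22085147e+00  1.39185817e-03] [-0.35241208 -0.39057683 -0.28391379] 1.006308585988864
156 [ 0.46110286 -0.04725883  0.08568229] [ 0.45474034 -0.08227889  0.08288538] [ 0.46493083 -0.03424428  0.08823842]
237 [ 0.52325672 -0.08570393  0.08300411] [ 0.58593468 -0.02839658  0.08674741]
scene 19.204494160575987 -0.057598428036604976 0.0015247230565123698 dip xy 0.597833368891748 0.1472475532965864
side 19.25432819732522 -0.056738592638420106 0.0015330335843482673 dip xy 0.5974215305575808 0.14857921362298954
wrist 19.15673182921243 -0.05839778704986247 0.0018772220282674244 dip xy 0.5982182205500115 0.14599404828382154
```

View pics/w1.png

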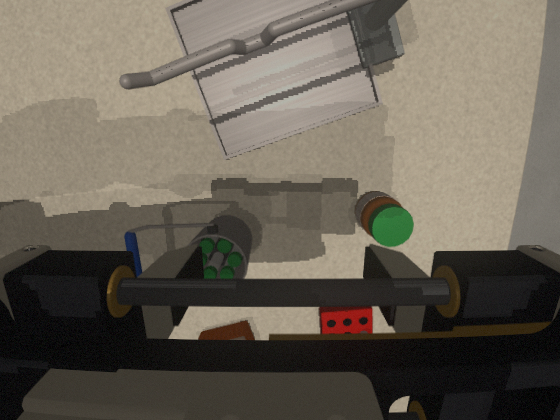

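The picture is the same as the first one because the move was refused. It shows the blue grip at about (132,250) and the prong's dip at about (252,43). I'll resend it with all the keys.

Request:
step_arm(plan=[{"wx": 0,"wy": 0,"wz": 0,"tx": -0.72,"ty": -1.66,"tz": 0.85,"hand": 0.45},{"wx": 0,"wy": 0,"wz": 0,"tx": -0.72,"ty": -1.66,"tz": 0.85,"hand": 0.45},{"wx": 0,"wy": 0,"wz": 0,"tx": -0.72,"ty": -1.66,"tz": 0.85,"hand": 0.45},{"wx": 0,"wy": 0,"wz": 0,"tx": -0.72,"ty": -1.66,"tz": 0.85,"hand": 0.45},{"wx": 0,"wy": 0,"wz": 0,"tx": -0.72,"ty": -1.66,"tz": 0.85,"hand": 0.45},{"wx": 0,"wy": 0,"wz": 0,"tx": -0.72,"ty": -1.66,"tz": 0.85,"hand": 0.45},{"wx": 0,"wy": 0,"wz": 0,"tx": -0.72,"ty": -1.66,"tz": 0.85,"hand": 0.45},{"wx": 0,"wy": 0,"wz": 0,"tx": -0.72,"ty": -1.66,"tz": 0.85,"hand": 0.45},{"wx": 0,"wy": 0,"wz": 0,"tx": -0.72,"ty": -1.66,"tz": 0.85,"hand": 0.45},{"wx": 0,"wy": 0,"wz": 0,"tx": -0.72,"ty": -1.66,"tz": 0.85,"hand": 0.45}], force=20)

```text
clock: 1.03
position: [0.4581, -0.0723, 0.1634]
ee_rot: [2.221, 2.221, 0.0]
force: [0.0, -0.3, 0.6]
width: 0.449
```

Run:
```python
from h import *
s=arm.observe(); print(s['clock'],s['position'],s['ee_rot'],s['force'],s['width'])
for n in('wrist','side'):
    im,d,c=grab(n,f'pics/{n}2.png')
    C=cloud(d,c);i=im.astype(int); r,g,b=i[...,0],i[...,1],i[...,2]
    m=(d>0)&(b>r+40)&(b>g+30)&(C[...,2]>.05)&(C[...,2]<.2); P=C[m]; print(n,m.sum(),np.median(P,0),P.min(0),P.max(0))
    print(proj(c,[[.4586,-.0715,.082],[.4586,-.1115,.082],[.4586,-.0315,.082]]))
a=cv2.imread('pics/wrist2.png');b=cv2.imread('pics/side2.png')[100:310,150:430]
cv2.imwrite('pics/m2.png',np.hstack([cv2.resize(a,(400,300)),cv2.resize(b,(400,300))]))
```

```text
1.0333 [ 0.45810571 -0.07233355  0.16336437] [2.22146120e+00 2.22128140e+00 5.32641205e-05] [ 0.01471014 -0.27576346  0.59137274] 0.4494505018793778
wrist 495 [ 0.45743481 -0.05013259  0.08597637] [ 0.45373804 -0.10987451  0.0799033 ] [ 0.46200638 -0.03415589  0.08833104]
[[283.57638406 226.73004942]
 [283.50899339 274.80473174]
 [283.64864108 173.71354324]]
side 48 [ 0.45732642 -0.05493332  0.08558189] [ 0.45213352 -0.79650709  0.07228336] [ 0.46262797 -0.03204806  0.08799839]
[[317.49171029 208.02857392]
 [324.11975025 198.5738401 ]
 [310.60851329 217.83723779]]
```

View pics/m2.png

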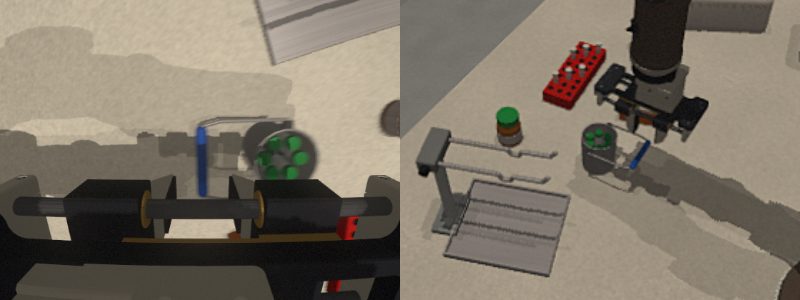

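The wrist view (left panel) shows the blue grip at about (202,160), centred between the open fingers. The pail is clear to its right at about (285,155). I'll descend to the grip height.

Request:
step_arm(plan=[{"wx": 0,"wy": 0,"wz": 0,"tx": 0,"ty": 0,"tz": 1.0,"hand": 0.45},{"wx": 0,"wy": 0,"wz": 0,"tx": 0,"ty": 0,"tz": 1.0,"hand": 0.45},{"wx": 0,"wy": 0,"wz": 0,"tx": 0,"ty": 0,"tz": 1.0,"hand": 0.45},{"wx": 0,"wy": 0,"wz": 0,"tx": 0,"ty": 0,"tz": 1.0,"hand": 0.45},{"wx": 0,"wy": 0,"wz": 0,"tx": 0,"ty": 0,"tz": 1.0,"hand": 0.45},{"wx": 0,"wy": 0,"wz": 0,"tx": 0,"ty": 0,"tz": 0.8,"hand": 0.45},{"wx": 0,"wy": 0,"wz": 0,"tx": 0,"ty": 0,"tz": 0.8,"hand": 0.45},{"wx": 0,"wy": 0,"wz": 0,"tx": 0,"ty": 0,"tz": 0.6,"hand": 0.45},{"wx": 0,"wy": 0,"wz": 0,"tx": 0,"ty": 0,"tz": 0.4,"hand": 0.45},{"wx": 0,"wy": 0,"wz": 0,"tx": 0,"ty": 0,"tz": 0.2,"hand": 0.45}])

```text
clock: 1.97
position: [0.459, -0.072, 0.0853]
ee_rot: [-2.221, -2.221, 0.0]
force: [-0.7, -0.3, 0.2]
width: 0.448
```

Request:
step_arm(plan=[{"wx": 0,"wy": 0,"wz": 0,"tx": 0,"ty": 0,"tz": 0,"hand": 0.3},{"wx": 0,"wy": 0,"wz": 0,"tx": 0,"ty": 0,"tz": 0,"hand": 0.25},{"wx": 0,"wy": 0,"wz": 0,"tx": 0,"ty": 0,"tz": 0,"hand": 0.2},{"wx": 0,"wy": 0,"wz": 0,"tx": 0,"ty": 0,"tz": 0,"hand": 0.17},{"wx": 0,"wy": 0,"wz": 0,"tx": 0,"ty": 0,"tz": 0,"hand": 0.14},{"wx": 0,"wy": 0,"wz": 0,"tx": 0,"ty": 0,"tz": 0,"hand": 0.1},{"wx": 0,"wy": 0,"wz": 0,"tx": 0,"ty": 0,"tz": 0,"hand": 0.05},{"wx": 0,"wy": 0,"wz": 0,"tx": 0,"ty": 0,"tz": 0,"hand": 0},{"wx": 0,"wy": 0,"wz": 0,"tx": 0,"ty": 0,"tz": 0,"hand": 0},{"wx": 0,"wy": 0,"wz": 0,"tx": 0,"ty": 0,"tz": 0,"hand": 0}], force=8)

```text
clock: 2.8
position: [0.4592, -0.072, 0.0858]
ee_rot: [2.221, 2.221, 0.0]
force: [0.4, 0.4, 0.1]
width: 0.124
```

Run:
```python
from h import *
s=arm.observe(); print(s['clock'],s['position'],s['ee_rot'],s['force'],s['width'])
im,d,c=grab('side','pics/s3.png')
print(proj(c,[[.4586,-.0715,.082]]))
a=im[140:260,230:390]
im,d,c=grab('wrist','pics/w3.png')
cv2.imwrite('pics/m3.png',np.hstack([cv2.resize(im,(400,300)),cv2.resize(a,(400,300))])[:,:,::-1])
```

```text
2.8 [ 0.45920455 -0.07195419  0.08578973] [2.22126759e+00 2.22124952e+00 4.71174018e-04] [0.43268498 0.44969546 0.09870166] 0.12352227407735052
[[317.49171029 208.02857392]]
```

View pics/m3.png

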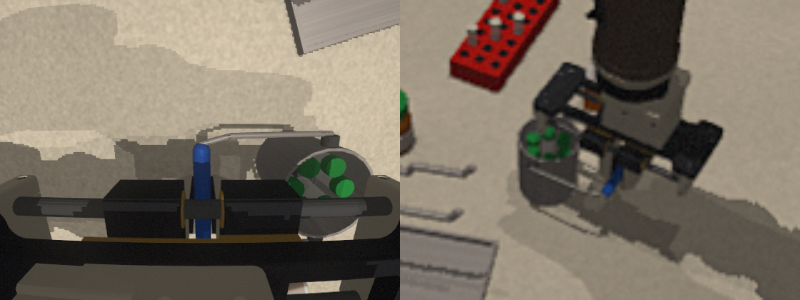

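The wrist view shows the blue sleeve held in the middle of the pads at about (202,190), and the pail is undisturbed. Now I'll move along the arc about the hinge, first half.

Request:
step_arm(plan=[{"wx": 0,"wy": 0,"wz": 0,"tx": 0,"ty": 0.06,"tz": -0.68,"hand": 0},{"wx": 0,"wy": 0,"wz": 0,"tx": 0,"ty": 0.11,"tz": -0.67,"hand": 0},{"wx": 0,"wy": 0,"wz": 0,"tx": 0,"ty": 0.16,"tz": -0.66,"hand": 0},{"wx": 0,"wy": 0,"wz": 0,"tx": 0,"ty": 0.21,"tz": -0.65,"hand": 0},{"wx": 0,"wy": 0,"wz": 0,"tx": 0,"ty": 0.26,"tz": -0.63,"hand": 0},{"wx": 0,"wy": 0,"wz": 0,"tx": 0,"ty": 0.31,"tz": -0.61,"hand": 0},{"wx": 0,"wy": 0,"wz": 0,"tx": 0,"ty": 0.36,"tz": -0.58,"hand": 0},{"wx": 0,"wy": 0,"wz": 0,"tx": 0,"ty": 0.4,"tz": -0.56,"hand": 0},{"wx": 0,"wy": 0,"wz": 0,"tx": 0,"ty": 0.44,"tz": -0.52,"hand": 0},{"wx": 0,"wy": 0,"wz": 0,"tx": 0,"ty": 0.48,"tz": -0.49,"hand": 0}], force=8)

```text
clock: 3.73
position: [0.4874, -0.072, 0.1468]
ee_rot: [2.221, 2.221, 0.0]
force: [-1.2, -0.1, 0.6]
width: 0.124
```

Run:
```python
from h import *
s=arm.observe(); print(s['clock'],s['position'],s['ee_rot'],s['force'],s['width'])
im,d,c=grab('side','pics/s4.png')
C=cloud(d,c)
a=im[140:260,230:390]
im,d,c=grab('wrist','pics/w4.png')
cv2.imwrite('pics/m4.png',np.hstack([cv2.resize(im,(400,300)),cv2.resize(a,(400,300))])[:,:,::-1])
```

```text
3.7333 [ 0.48736465 -0.07203499  0.14681887] [2.22145407e+00 2.22130987e+00 3.69197835e-05] [-1.22752298 -0.1419157   0.62677537] 0.12386899800278499
```

View pics/m4.png

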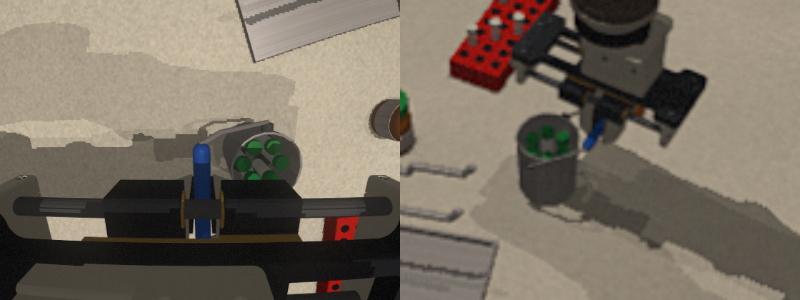

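The side panel shows the pail still standing, with the bail about half raised. Now the second half of the arc.

Request:
step_arm(plan=[{"wx": 0,"wy": 0,"wz": 0,"tx": 0,"ty": 0.51,"tz": -0.45,"hand": 0},{"wx": 0,"wy": 0,"wz": 0,"tx": 0,"ty": 0.54,"tz": -0.41,"hand": 0},{"wx": 0,"wy": 0,"wz": 0,"tx": 0,"ty": 0.58,"tz": -0.37,"hand": 0},{"wx": 0,"wy": 0,"wz": 0,"tx": 0,"ty": 0.6,"tz": -0.32,"hand": 0},{"wx": 0,"wy": 0,"wz": 0,"tx": 0,"ty": 0.62,"tz": -0.28,"hand": 0},{"wx": 0,"wy": 0,"wz": 0,"tx": 0,"ty": 0.64,"tz": -0.23,"hand": 0},{"wx": 0,"wy": 0,"wz": 0,"tx": 0,"ty": 0.66,"tz": -0.18,"hand": 0},{"wx": 0,"wy": 0,"wz": 0,"tx": 0,"ty": 0.67,"tz": -0.13,"hand": 0},{"wx": 0,"wy": 0,"wz": 0,"tx": 0,"ty": 0.68,"tz": -0.06,"hand": 0},{"wx": 0,"wy": 0,"wz": 0,"tx": 0,"ty": 0.66,"tz": 0,"hand": 0}], force=8)

```text
clock: 4.67
position: [0.5497, -0.072, 0.171]
ee_rot: [2.221, 2.221, 0.001]
force: [-1.5, -0.6, 2.8]
width: 0.126
```

Run:
```python
from h import *
s=arm.observe(); print(s['clock'],s['position'],s['ee_rot'],s['force'],s['width'])
im,d,c=grab('side','pics/s5.png'); C=cloud(d,c)
from scipy.optimize import least_squares
X,Y,Z=C[...,0],C[...,1],C[...,2]
m=(Z>.02)&(Z<.09)&(abs(np.hypot(X-.55,Y+.072)-.035)<.01); P=C[m]
f=lambda p:np.hypot(P[:,0]-p[0],P[:,1]-p[1])-(.033+P[:,2]/.085*.003)
print(len(P),least_squares(f,[.55,-.073],loss='soft_l1',f_scale=.001).x)
a=im[140:260,230:390]
im,d,c=grab('scene','pics/c5.png')
cv2.imwrite('pics/m5.png',np.hstack([cv2.resize(im[130:280,140:340],(400,300)),cv2.resize(a,(400,300))])[:,:,::-1])
```

```text
4.6667 [ 0.54972824 -0.07204635  0.17104716] [2.22091153e+00 2.22069956e+00 1.28983465e-03] [-1.50931882 -0.5616658   2.84421317] 0.12601790181951508
314 [ 0.55693512 -0.07307148]
```

View pics/m5.png

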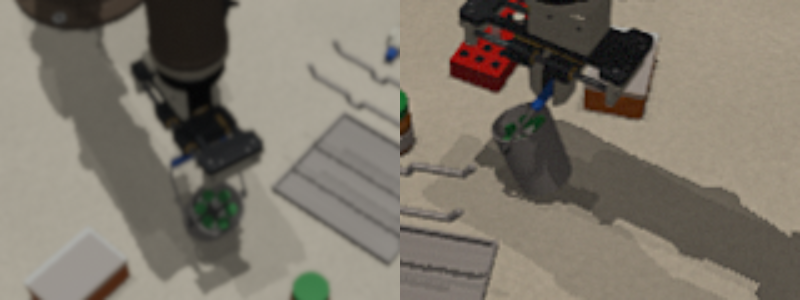

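The side panel shows the pail leaning away from the robot, with its rim at about (525,120). I need a closer look before moving again.

Run:
```python
from h import *
im,d,c=load('pics/s5.npz')
a=cv2.resize(im[165:235,245:325],(800,600)[:1]+(600,) if 0 else (640,560),interpolation=cv2.INTER_CUBIC)
cv2.imwrite('pics/s5z.png',a[:,:,::-1])
print(proj(c,[[.549,-.072,.168],[.549,-.072,.077],[.549,-.072,0],[.549,-.036,0.085],[.549,-.108,.085]]))
C=cloud(d,c);X,Y,Z=C[...,0],C[...,1],C[...,2]
m=(Z>.008)&(Z<.1)&(X>.49)&(X<.62)&(Y>-.12)&(Y<-.02);P=C[m]
for z in np.arange(.01,.1,.01):
    k=abs(P[:,2]-z)<.005
    if k.any(): print(z.round(3),k.sum(),P[k].min(0).round(3),P[k].max(0).round(3))
```

```text
[[289.99138832 173.73876638]
 [288.98891311 196.11930948]
 [288.21855714 213.21358975]
 [282.55599278 202.64553016]
 [295.38095982 186.12417703]]
0.01 5 [ 0.552 -0.045  0.008] [ 0.568 -0.038  0.015]
0.02 22 [ 0.522 -0.075  0.016] [ 0.574 -0.037  0.025]
0.03 60 [ 0.521 -0.089  0.025] [ 0.577 -0.035  0.035]
0.04 70 [ 0.523 -0.091  0.035] [ 0.596 -0.036  0.045]
0.05 78 [ 0.527 -0.093  0.045] [ 0.608 -0.035  0.055]
0.06 103 [ 0.531 -0.098  0.055] [ 0.611 -0.036  0.065]
0.07 158 [ 0.535 -0.105  0.065] [ 0.619 -0.036  0.075]
0.08 148 [ 0.539 -0.106  0.075] [ 0.616 -0.03   0.085]
0.09 76 [ 0.545 -0.103  0.085] [ 0.59  -0.027  0.094]
```

View pics/s5z.png

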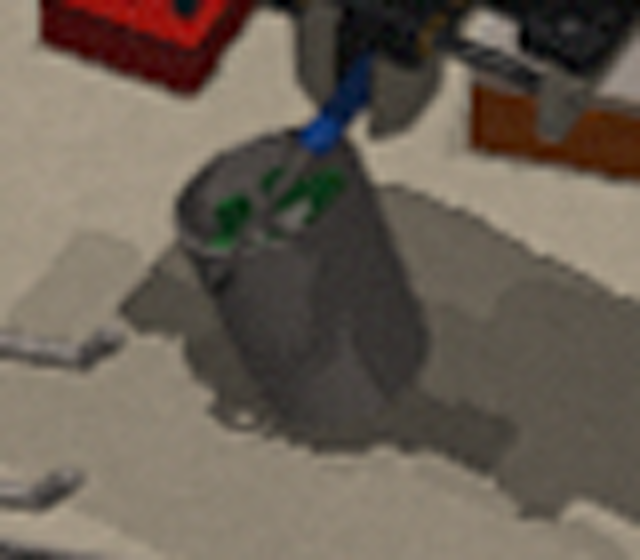

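The pail tipped rigidly about its far foot edge. The arc ran 1–2 mm low, so it compressed the bail instead of turning it. I'll retrace the path slowly to set the pail back down.

Request:
step_arm(plan=[{"wx": 0,"wy": 0,"wz": 0,"tx": 0,"ty": -0.33,"tz": 0,"hand": 0},{"wx": 0,"wy": 0,"wz": 0,"tx": 0,"ty": -0.33,"tz": 0,"hand": 0},{"wx": 0,"wy": 0,"wz": 0,"tx": 0,"ty": -0.34,"tz": 0.03,"hand": 0},{"wx": 0,"wy": 0,"wz": 0,"tx": 0,"ty": -0.34,"tz": 0.03,"hand": 0},{"wx": 0,"wy": 0,"wz": 0,"tx": 0,"ty": -0.34,"tz": 0.06,"hand": 0},{"wx": 0,"wy": 0,"wz": 0,"tx": 0,"ty": -0.33,"tz": 0.07,"hand": 0},{"wx": 0,"wy": 0,"wz": 0,"tx": 0,"ty": -0.33,"tz": 0.09,"hand": 0},{"wx": 0,"wy": 0,"wz": 0,"tx": 0,"ty": -0.33,"tz": 0.09,"hand": 0},{"wx": 0,"wy": 0,"wz": 0,"tx": 0,"ty": -0.32,"tz": 0.11,"hand": 0},{"wx": 0,"wy": 0,"wz": 0,"tx": 0,"ty": -0.32,"tz": 0.12,"hand": 0}], force=8)

```text
clock: 5.6
position: [0.515, -0.072, 0.1645]
ee_rot: [2.221, 2.221, 0.0]
force: [-1.7, 0.5, 2.3]
width: 0.126
```

Request:
step_arm(plan=[{"wx": 0,"wy": 0,"wz": 0,"tx": 0,"ty": -0.31,"tz": 0.14,"hand": 0},{"wx": 0,"wy": 0,"wz": 0,"tx": 0,"ty": -0.31,"tz": 0.14,"hand": 0},{"wx": 0,"wy": 0,"wz": 0,"tx": 0,"ty": -0.3,"tz": 0.16,"hand": 0},{"wx": 0,"wy": 0,"wz": 0,"tx": 0,"ty": -0.3,"tz": 0.16,"hand": 0},{"wx": 0,"wy": 0,"wz": 0,"tx": 0,"ty": -0.29,"tz": 0.18,"hand": 0},{"wx": 0,"wy": 0,"wz": 0,"tx": 0,"ty": -0.29,"tz": 0.18,"hand": 0},{"wx": 0,"wy": 0,"wz": 0,"tx": 0,"ty": -0.27,"tz": 0.2,"hand": 0},{"wx": 0,"wy": 0,"wz": 0,"tx": 0,"ty": -0.27,"tz": 0.2,"hand": 0},{"wx": 0,"wy": 0,"wz": 0,"tx": 0,"ty": -0.25,"tz": 0.22,"hand": 0},{"wx": 0,"wy": 0,"wz": 0,"tx": 0,"ty": -0.1,"tz": 0.1,"hand": 0}])

```text
clock: 6.43
position: [0.4877, -0.072, 0.1473]
ee_rot: [-2.221, -2.221, 0.001]
force: [-3.4, 0.8, 2.9]
width: 0.127
```

```bash
cat > chk.py <<'E'
from h import *
import sys
def look(tag):
    s=arm.observe(); print(s['clock'],np.round(s['position'],4),np.round(s['ee_rot'],3),np.round(s['force'],2),round(s['width'],3))
    im,d,c=grab('side',f'pics/s{tag}.png'); C=cloud(d,c);X,Y,Z=C[...,0],C[...,1],C[...,2]
    m=(Z>.008)&(Z<.1)&(X>.49)&(X<.64)&(Y>-.12)&(Y<-.02);P=C[m]
    for z in np.arange(.02,.1,.02):
        k=abs(P[:,2]-z)<.005
        if k.any(): print(z.round(3),k.sum(),P[k].min(0).round(3),P[k].max(0).round(3))
    cv2.imwrite(f'pics/s{tag}z.png',cv2.resize(im[150:240,235:335],(600,540),interpolation=cv2.INTER_CUBIC)[:,:,::-1])
look(sys.argv[1])
E
python3 chk.py 6
```

```text
6.4333 [ 0.4877 -0.072   0.1473] [-2.221e+00 -2.221e+00  1.000e-03] [-3.37  0.84  2.93] 0.127
0.02 52 [ 0.512 -0.104  0.015] [ 0.569 -0.036  0.025]
0.04 56 [ 0.512 -0.106  0.035] [ 0.581 -0.036  0.045]
0.06 84 [ 0.512 -0.106  0.055] [ 0.581 -0.036  0.065]
0.08 163 [ 0.513 -0.118  0.075] [ 0.583 -0.027  0.085]
```

View pics/s6z.png

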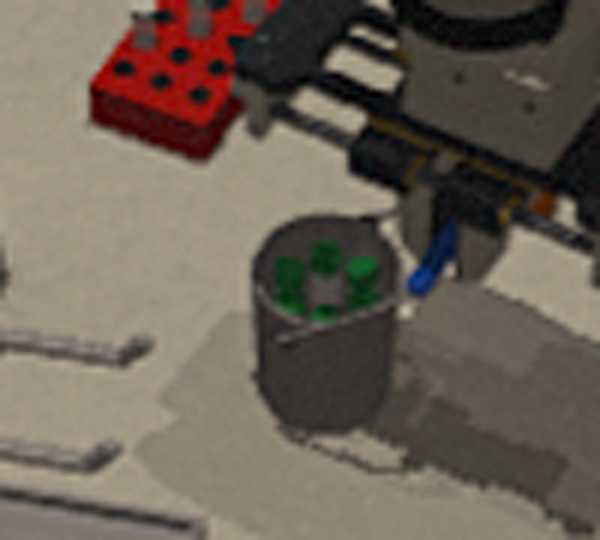

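The pail is upright on the bench again at about (325,330), and its x edges read 0.512–0.583, as before. The wrist still feels about 4.5 N of compression along the bail. I'll loosen the fingers to relieve that, then push the bail up with a loose cage so no load runs along it.

Request:
step_arm(plan=[{"wx": 0,"wy": 0,"wz": 0,"tx": 0,"ty": 0,"tz": 0,"hand": 0.16},{"wx": 0,"wy": 0,"wz": 0,"tx": 0,"ty": 0,"tz": 0,"hand": 0.18},{"wx": 0,"wy": 0,"wz": 0,"tx": 0,"ty": 0,"tz": 0,"hand": 0.2},{"wx": 0,"wy": 0,"wz": 0,"tx": 0,"ty": 0,"tz": 0,"hand": 0.22},{"wx": 0,"wy": 0,"wz": 0,"tx": 0,"ty": 0,"tz": 0,"hand": 0.22},{"wx": 0,"wy": 0,"wz": 0,"tx": 0,"ty": 0,"tz": 0,"hand": 0.22},{"wx": 0,"wy": 0,"wz": 0,"tx": 0,"ty": 0,"tz": 0,"hand": 0.22},{"wx": 0,"wy": 0,"wz": 0,"tx": 0,"ty": 0,"tz": 0,"hand": 0.22},{"wx": 0,"wy": 0,"wz": 0,"tx": 0,"ty": 0,"tz": 0,"hand": 0.22},{"wx": 0,"wy": 0,"wz": 0,"tx": 0,"ty": 0,"tz": 0,"hand": 0.22}])

```text
clock: 7.32
position: [0.4885, -0.072, 0.1478]
ee_rot: [2.221, 2.221, 0.0]
force: [-0.2, -0.4, -0.5]
width: 0.22
```

```bash
python3 chk.py 7
python3 - <<'E'
from h import *
im,d,c=grab('wrist','pics/w7.png');C=cloud(d,c);i=im.astype(int); r,g,b=i[...,0],i[...,1],i[...,2]
m=(d>0)&(b>r+40)&(b>g+30)&(C[...,2]>.05)&(C[...,2]<.2); P=C[m]; print(m.sum(),np.median(P,0),np.percentile(P,2,0),np.percentile(P,98,0))
E
```

```text
7.3167 [ 0.4885 -0.072   0.1478] [2.221 2.221 0.   ] [-0.16 -0.35 -0.49] 0.22
0.02 47 [ 0.513 -0.106  0.015] [ 0.572 -0.037  0.025]
0.04 59 [ 0.512 -0.102  0.035] [ 0.57  -0.035  0.045]
0.06 85 [ 0.511 -0.109  0.055] [ 0.579 -0.034  0.065]
0.08 156 [ 0.511 -0.114  0.075] [ 0.582 -0.025  0.085]
1538 [ 0.48709411 -0.05452454  0.14790155] [ 0.4814889  -0.10196269  0.14449633] [ 0.49193101 -0.03345823  0.14937727]
```

View pics/w7.png

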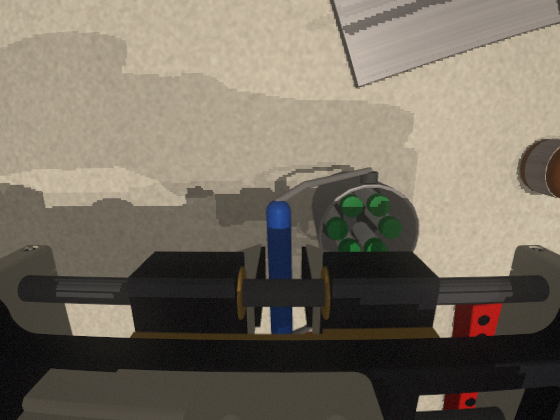

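The blue grip, about (280,265), is now loose between the fingers and the forces are near zero. The pail centre re-measures at x ≈ 0.547, which is 2 mm nearer than I assumed and explains the compression. I'll push the bail up with the cage.

Request:
step_arm(plan=[{"wx": 0,"wy": 0,"wz": 0,"tx": 0,"ty": 0.12,"tz": -0.1,"hand": 0.22},{"wx": 0,"wy": 0,"wz": 0,"tx": 0,"ty": 0.13,"tz": -0.1,"hand": 0.22},{"wx": 0,"wy": 0,"wz": 0,"tx": 0,"ty": 0.28,"tz": -0.24,"hand": 0.22},{"wx": 0,"wy": 0,"wz": 0,"tx": 0,"ty": 0.28,"tz": -0.24,"hand": 0.22},{"wx": 0,"wy": 0,"wz": 0,"tx": 0,"ty": 0.3,"tz": -0.22,"hand": 0.22},{"wx": 0,"wy": 0,"wz": 0,"tx": 0,"ty": 0.3,"tz": -0.22,"hand": 0.22},{"wx": 0,"wy": 0,"wz": 0,"tx": 0,"ty": 0.32,"tz": -0.18,"hand": 0.22},{"wx": 0,"wy": 0,"wz": 0,"tx": 0,"ty": 0.32,"tz": -0.18,"hand": 0.22},{"wx": 0,"wy": 0,"wz": 0,"tx": 0,"ty": 0.33,"tz": -0.16,"hand": 0.22},{"wx": 0,"wy": 0,"wz": 0,"tx": 0,"ty": 0.33,"tz": -0.16,"hand": 0.22}])

```text
clock: 8.25
position: [0.516, -0.072, 0.1659]
ee_rot: [2.221, 2.221, 0.0]
force: [-1.2, -0.4, 0.3]
width: 0.217
```

```bash
python3 chk.py 8
```

```text
8.25 [ 0.516  -0.072   0.1659] [2.221 2.221 0.   ] [-1.18 -0.37  0.32] 0.217
0.02 43 [ 0.513 -0.105  0.016] [ 0.571 -0.036  0.025]
0.04 59 [ 0.512 -0.102  0.035] [ 0.57  -0.035  0.045]
0.06 87 [ 0.511 -0.104  0.055] [ 0.579 -0.034  0.065]
0.08 155 [ 0.51  -0.114  0.075] [ 0.582 -0.026  0.085]
```

View pics/s8z.png

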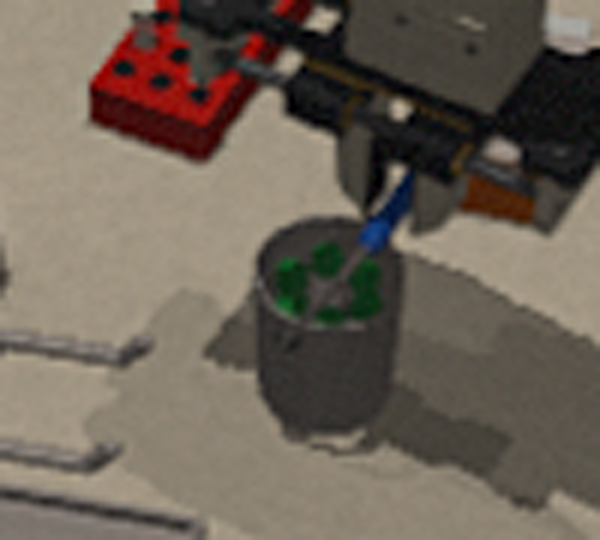

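The pail is upright and hasn't moved: the rim reads 0.510–0.582, and the bail at about (375,235) is rising. Continuing.

Request:
step_arm(plan=[{"wx": 0,"wy": 0,"wz": 0,"tx": 0,"ty": 0.33,"tz": -0.13,"hand": 0.22},{"wx": 0,"wy": 0,"wz": 0,"tx": 0,"ty": 0.34,"tz": -0.13,"hand": 0.22},{"wx": 0,"wy": 0,"wz": 0,"tx": 0,"ty": 0.34,"tz": -0.1,"hand": 0.22},{"wx": 0,"wy": 0,"wz": 0,"tx": 0,"ty": 0.35,"tz": -0.1,"hand": 0.22},{"wx": 0,"wy": 0,"wz": 0,"tx": 0,"ty": 0.36,"tz": -0.07,"hand": 0.22},{"wx": 0,"wy": 0,"wz": 0,"tx": 0,"ty": 0.36,"tz": -0.07,"hand": 0.22},{"wx": 0,"wy": 0,"wz": 0,"tx": 0,"ty": 0.36,"tz": -0.03,"hand": 0.22},{"wx": 0,"wy": 0,"wz": 0,"tx": 0,"ty": 0.36,"tz": 0,"hand": 0.22},{"wx": 0,"wy": 0,"wz": 0,"tx": 0,"ty": 0.36,"tz": 0,"hand": 0.22},{"wx": 0,"wy": 0,"wz": 0,"tx": 0,"ty": 0.3,"tz": 0,"hand": 0.22}])

```text
clock: 9.13
position: [0.5506, -0.072, 0.172]
ee_rot: [2.222, 2.221, 0.0]
force: [-0.5, 0.3, 0.4]
width: 0.219
```

```bash
python3 chk.py 9
python3 - <<'E'
from h import *
im,d,c=grab('wrist','pics/w9.png');C=cloud(d,c);i=im.astype(int); r,g,b=i[...,0],i[...,1],i[...,2]
m=(d>0)&(b>r+40)&(b>g+30)&(C[...,2]>.05)&(C[...,2]<.2); P=C[m]; print(m.sum(),np.median(P,0),np.percentile(P,2,0),np.percentile(P,98,0))
a=cv2.imread('pics/s9z.png'); cv2.imwrite('pics/m9.png',np.hstack([cv2.resize(im[:,:,::-1],(400,300)),cv2.resize(a,(333,300))]))
E
```

```text
9.1333 [ 0.5506 -0.072   0.172 ] [2.222 2.221 0.   ] [-0.55  0.3   0.42] 0.219
0.02 47 [ 0.512 -0.101  0.015] [ 0.571 -0.037  0.025]
0.04 58 [ 0.512 -0.103  0.035] [ 0.57  -0.036  0.045]
0.06 87 [ 0.511 -0.107  0.055] [ 0.579 -0.036  0.065]
0.08 153 [ 0.511 -0.114  0.075] [ 0.582 -0.025  0.085]
1739 [ 0.54707077 -0.05407702  0.17214545] [ 0.54175434 -0.10171142  0.16876624] [ 0.55223062 -0.03231466  0.17366722]
```

View pics/m9.png

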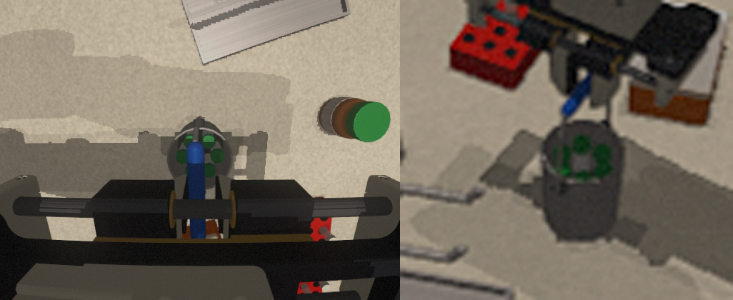

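The bail is upright: the grip is centred at x ≈ 0.547 above the pail centre, its top is at z ≈ 0.1735, and the pail hasn't moved. I'll centre on the grip and close.

Request:
step_arm(plan=[{"wx": 0,"wy": 0,"wz": 0,"tx": 0.05,"ty": -0.18,"tz": 0.05,"hand": 0.22},{"wx": 0,"wy": 0,"wz": 0,"tx": 0.05,"ty": -0.18,"tz": 0.05,"hand": 0.22},{"wx": 0,"wy": 0,"wz": 0,"tx": 0,"ty": 0,"tz": 0,"hand": 0.2},{"wx": 0,"wy": 0,"wz": 0,"tx": 0,"ty": 0,"tz": 0,"hand": 0.18},{"wx": 0,"wy": 0,"wz": 0,"tx": 0,"ty": 0,"tz": 0,"hand": 0.16},{"wx": 0,"wy": 0,"wz": 0,"tx": 0,"ty": 0,"tz": 0,"hand": 0.14},{"wx": 0,"wy": 0,"wz": 0,"tx": 0,"ty": 0,"tz": 0,"hand": 0.12},{"wx": 0,"wy": 0,"wz": 0,"tx": 0,"ty": 0,"tz": 0,"hand": 0.05},{"wx": 0,"wy": 0,"wz": 0,"tx": 0,"ty": 0,"tz": 0,"hand": 0},{"wx": 0,"wy": 0,"wz": 0,"tx": 0,"ty": 0,"tz": 0,"hand": 0}], force=25)

```text
clock: 10.07
position: [0.5467, -0.071, 0.1711]
ee_rot: [2.221, 2.221, 0.0]
force: [-0.1, 0.7, 0.1]
width: 0.117
```

```bash
python3 chk.py 10
```

```text
10.0667 [ 0.5467 -0.071   0.1711] [2.221 2.221 0.   ] [-0.07  0.68  0.1 ] 0.117
0.02 46 [ 0.512 -0.106  0.015] [ 0.571 -0.037  0.025]
0.04 65 [ 0.511 -0.103  0.035] [ 0.58  -0.036  0.045]
0.06 84 [ 0.511 -0.105  0.055] [ 0.579 -0.034  0.065]
0.08 158 [ 0.51  -0.119  0.075] [ 0.583 -0.027  0.085]
```

View pics/s10z.png

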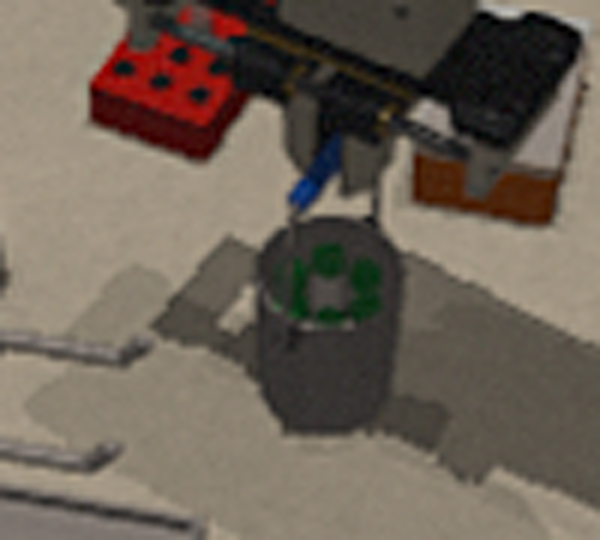

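The grip is held centred and the pail is upright and undisturbed, so I'll lift straight up slowly.

Request:
step_arm(plan=[{"wx": 0,"wy": 0,"wz": 0,"tx": 0,"ty": 0,"tz": -0.2,"hand": 0},{"wx": 0,"wy": 0,"wz": 0,"tx": 0,"ty": 0,"tz": -0.4,"hand": 0},{"wx": 0,"wy": 0,"wz": 0,"tx": 0,"ty": 0,"tz": -0.7,"hand": 0},{"wx": 0,"wy": 0,"wz": 0,"tx": 0,"ty": 0,"tz": -0.9,"hand": 0},{"wx": 0,"wy": 0,"wz": 0,"tx": 0,"ty": 0,"tz": -1.0,"hand": 0},{"wx": 0,"wy": 0,"wz": 0,"tx": 0,"ty": 0,"tz": -1.0,"hand": 0},{"wx": 0,"wy": 0,"wz": 0,"tx": 0,"ty": 0,"tz": -0.9,"hand": 0},{"wx": 0,"wy": 0,"wz": 0,"tx": 0,"ty": 0,"tz": -0.7,"hand": 0},{"wx": 0,"wy": 0,"wz": 0,"tx": 0,"ty": 0,"tz": -0.5,"hand": 0},{"wx": 0,"wy": 0,"wz": 0,"tx": 0,"ty": 0,"tz": -0.2,"hand": 0}], force=30)

```text
clock: 10.95
position: [0.547, -0.0711, 0.2371]
ee_rot: [2.221, 2.221, 0.001]
force: [-0.3, -0.9, -3.9]
width: 0.121
```

Run:
```python
from h import *
s=arm.observe(); print(s['clock'],np.round(s['position'],4),np.round(s['force'],2),s['width'])
im,d,c=grab('side','pics/s11.png'); b=grab('scene','pics/c11.png')[0]
cv2.imwrite('pics/m11.png',np.hstack([cv2.resize(b[110:260,160:360],(400,300)),cv2.resize(im[110:260,160:360],(400,300))])[:,:,::-1])
```

```text
10.95 [ 0.547  -0.0711  0.2371] [-0.35 -0.87 -3.9 ] 0.12132017042540125
```

View pics/m11.png

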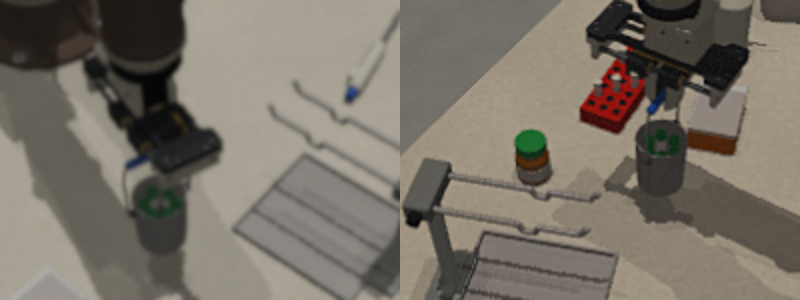

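The pail hangs level, the wrist reads about 3.8 N, and the side panel shows it at (660,155). I'll carry it to a point in front of the prongs.

Request:
step_arm(plan=[{"wx": 0,"wy": 0,"wz": 0,"tx": 0.27,"ty": -0.21,"tz": 0,"hand": 0},{"wx": 0,"wy": 0,"wz": 0,"tx": 0.63,"ty": -0.49,"tz": 0,"hand": 0},{"wx": 0,"wy": 0,"wz": 0,"tx": 1.0,"ty": -0.77,"tz": 0,"hand": 0},{"wx": 0,"wy": 0,"wz": 0,"tx": 1.26,"ty": -0.98,"tz": 0,"hand": 0},{"wx": 0,"wy": 0,"wz": 0,"tx": 1.35,"ty": -1.05,"tz": 0,"hand": 0},{"wx": 0,"wy": 0,"wz": 0,"tx": 1.35,"ty": -1.05,"tz": 0,"hand": 0},{"wx": 0,"wy": 0,"wz": 0,"tx": 1.26,"ty": -0.98,"tz": 0,"hand": 0},{"wx": 0,"wy": 0,"wz": 0,"tx": 1.0,"ty": -0.77,"tz": 0,"hand": 0},{"wx": 0,"wy": 0,"wz": 0,"tx": 0.63,"ty": -0.49,"tz": 0,"hand": 0},{"wx": 0,"wy": 0,"wz": 0,"tx": 0.27,"ty": -0.21,"tz": 0,"hand": 0}])

```text
clock: 11.88
position: [0.4755, 0.0206, 0.236]
ee_rot: [-2.219, -2.223, 0.0]
force: [-0.3, -0.2, -2.8]
width: 0.121
```

Request:
step_arm(plan=[{"wx": 0,"wy": 0,"wz": 0,"tx": 0.27,"ty": 0.02,"tz": 0,"hand": 0},{"wx": 0,"wy": 0,"wz": 0,"tx": 0.63,"ty": 0.05,"tz": 0,"hand": 0},{"wx": 0,"wy": 0,"wz": 0,"tx": 1.0,"ty": 0.1,"tz": 0,"hand": 0},{"wx": 0,"wy": 0,"wz": 0,"tx": 1.26,"ty": 0.1,"tz": 0,"hand": 0},{"wx": 0,"wy": 0,"wz": 0,"tx": 1.3,"ty": 0.1,"tz": 0,"hand": 0},{"wx": 0,"wy": 0,"wz": 0,"tx": 1.3,"ty": 0.1,"tz": 0,"hand": 0},{"wx": 0,"wy": 0,"wz": 0,"tx": 1.25,"ty": 0.1,"tz": 0,"hand": 0},{"wx": 0,"wy": 0,"wz": 0,"tx": 1.0,"ty": 0.1,"tz": 0,"hand": 0},{"wx": 0,"wy": 0,"wz": 0,"tx": 0.65,"ty": 0.1,"tz": 0,"hand": 0},{"wx": 0,"wy": 0,"wz": 0,"tx": 0.3,"ty": 0.05,"tz": 0,"hand": 0}])

```text
clock: 12.72
position: [0.4851, 0.1101, 0.2359]
ee_rot: [-2.22, -2.222, -0.0]
force: [0.9, -0.3, -4.3]
width: 0.123
```

Request:
step_arm(plan=[{"wx": 0,"wy": 0,"wz": -0.2,"tx": 0,"ty": 0,"tz": 0,"hand": 0},{"wx": 0,"wy": 0,"wz": -0.4,"tx": 0,"ty": 0,"tz": 0,"hand": 0},{"wx": 0,"wy": 0,"wz": -0.5,"tx": 0,"ty": 0,"tz": 0,"hand": 0},{"wx": 0,"wy": 0,"wz": -0.5,"tx": 0,"ty": 0,"tz": 0,"hand": 0},{"wx": 0,"wy": 0,"wz": -0.5,"tx": 0,"ty": 0,"tz": 0,"hand": 0},{"wx": 0,"wy": 0,"wz": -0.5,"tx": 0,"ty": 0,"tz": 0,"hand": 0},{"wx": 0,"wy": 0,"wz": -0.4,"tx": 0,"ty": 0,"tz": 0,"hand": 0},{"wx": 0,"wy": 0,"wz": -0.2,"tx": 0,"ty": 0,"tz": 0,"hand": 0},{"wx": 0,"wy": 0,"wz": 0,"tx": 0,"ty": 0,"tz": 0,"hand": 0},{"wx": 0,"wy": 0,"wz": 0,"tx": 0,"ty": 0,"tz": 0,"hand": 0}])

```text
clock: 13.55
position: [0.4849, 0.1083, 0.236]
ee_rot: [1.822, 2.559, -0.0]
force: [0.3, 0.3, -3.4]
width: 0.118
```

```bash
cat > lk.py <<'E'
from h import *
import sys
t=sys.argv[1]
s=arm.observe(); p=s['position'];print(round(s['clock'],2),np.round(p,4),np.round(s['force'],2),round(s['width'],3))
R=Rn.from_rotvec(s['ee_rot']).as_matrix(); print('R',R.round(3).tolist())
th=np.radians(19.2);o=-.0575
print('tcp s,q:',p[0]*np.cos(th)+p[1]*np.sin(th),-p[0]*np.sin(th)+p[1]*np.cos(th)-o,'yaw',np.degrees(np.arctan2(R[1,1],R[0,1])))
im=grab('side',f'pics/s{t}.png')[0]; w,d,c=grab('wrist',f'pics/w{t}.png')
C=cloud(d,c);i=w.astype(int);m=(d>0)&(i[...,2]>i[...,0]+40)&(i[...,2]>i[...,1]+30)&(C[...,2]>.12)&(C[...,2]<.3);P=C[m]
if len(P)>20:
    S=P[:,0]*np.cos(th)+P[:,1]*np.sin(th);Q=-P[:,0]*np.sin(th)+P[:,1]*np.cos(th)-o
    print('grip',len(P),'s',np.percentile(S,[2,50,98]).round(4),'q',np.percentile(Q,[2,98]).round(4),'z',np.percentile(P[:,2],[2,50,98]).round(4))
S=C[...,0]*np.cos(th)+C[...,1]*np.sin(th);Q=-C[...,0]*np.sin(th)+C[...,1]*np.cos(th)-o
for sg in(1,-1):
    m=(d>0)&(abs(Q-sg*.027)<.012)&(C[...,2]>.185)&(C[...,2]<.222)&~((i[...,2]>i[...,0]+40))
    m&=(S>.53)&(S<.72)
    if m.sum()>50: print('prong',sg,m.sum(),'q',np.percentile(Q[m],[2,50,98]).round(4),'s',S[m].min().round(4),S[m].max().round(4))
    mm=m&(C[...,2]<.199); 
    if mm.sum()>10: print('   dip s',np.median(S[mm]).round(4),mm.sum())
cv2.imwrite(f'pics/m{t}.png',np.hstack([cv2.resize(w,(400,300)),cv2.resize(im[130:310,150:390],(400,300))])[:,:,::-1])
E
python3 lk.py 12
```

```text
13.55 [0.4849 0.1083 0.236 ] [ 0.33  0.28 -3.36] 0.118
R [[-0.327, 0.945, 0.0], [0.945, 0.327, -0.0], [-0.0, 0.0, -1.0]]
tcp s,q: 0.4935340605669044 0.00027801953952229924 yaw 19.102606428404354
grip 1800 s [0.4883 0.4935 0.4984] q [-0.0283  0.0392] z [0.2338 0.237  0.2386]
prong 1 2716 q [0.0234 0.0279 0.0309] s 0.5383 0.6656
   dip s 0.6164 430
   dip s 0.613 25
```

View pics/m12.png

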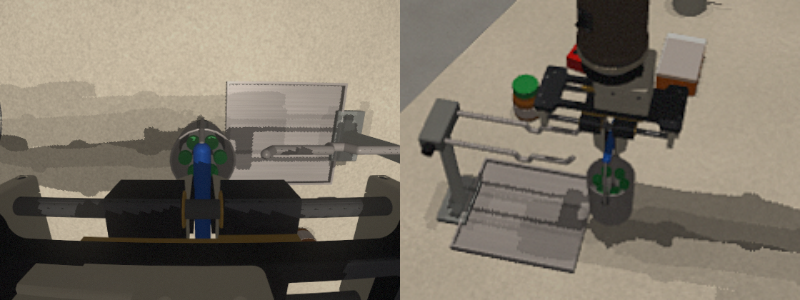

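The grip is lined up with the fork: yaw 19.1°, lateral error under 1 mm, and grip centre at z ≈ 0.2325, which clears the upturned tips. The dip reads s ≈ 0.614 and the TCP is at 0.4935. I'll move in over the prongs.

Request:
step_arm(plan=[{"wx": 0,"wy": 0,"wz": 0,"tx": 0,"ty": 0.2,"tz": 0,"hand": 0},{"wx": 0,"wy": 0,"wz": 0,"tx": 0,"ty": 0.3,"tz": 0,"hand": 0},{"wx": 0,"wy": 0,"wz": 0,"tx": 0,"ty": 0.45,"tz": 0,"hand": 0},{"wx": 0,"wy": 0,"wz": 0,"tx": 0,"ty": 0.6,"tz": 0,"hand": 0},{"wx": 0,"wy": 0,"wz": 0,"tx": 0,"ty": 0.7,"tz": 0,"hand": 0},{"wx": 0,"wy": 0,"wz": 0,"tx": 0,"ty": 0.75,"tz": 0,"hand": 0},{"wx": 0,"wy": 0,"wz": 0,"tx": 0,"ty": 0.75,"tz": 0,"hand": 0},{"wx": 0,"wy": 0,"wz": 0,"tx": 0,"ty": 0.75,"tz": 0,"hand": 0},{"wx": 0,"wy": 0,"wz": 0,"tx": 0,"ty": 0.75,"tz": 0,"hand": 0},{"wx": 0,"wy": 0,"wz": 0,"tx": 0,"ty": 0.75,"tz": 0,"hand": 0}])

```text
clock: 14.48
position: [0.5423, 0.1288, 0.2359]
ee_rot: [-1.82, -2.561, 0.0]
force: [0.9, 0.9, -4.0]
width: 0.119
```

Request:
step_arm(plan=[{"wx": 0,"wy": 0,"wz": 0,"tx": 0,"ty": 0.75,"tz": 0,"hand": 0},{"wx": 0,"wy": 0,"wz": 0,"tx": 0,"ty": 0.75,"tz": 0,"hand": 0},{"wx": 0,"wy": 0,"wz": 0,"tx": 0,"ty": 0.75,"tz": 0,"hand": 0},{"wx": 0,"wy": 0,"wz": 0,"tx": 0,"ty": 0.75,"tz": 0,"hand": 0},{"wx": 0,"wy": 0,"wz": 0,"tx": 0,"ty": 0.75,"tz": 0,"hand": 0},{"wx": 0,"wy": 0,"wz": 0,"tx": 0,"ty": 0.7,"tz": 0,"hand": 0},{"wx": 0,"wy": 0,"wz": 0,"tx": 0,"ty": 0.6,"tz": 0,"hand": 0},{"wx": 0,"wy": 0,"wz": 0,"tx": 0,"ty": 0.45,"tz": 0,"hand": 0},{"wx": 0,"wy": 0,"wz": 0,"tx": 0,"ty": 0.3,"tz": 0,"hand": 0},{"wx": 0,"wy": 0,"wz": 0,"tx": 0,"ty": 0.2,"tz": 0,"hand": 0}])

```text
clock: 15.32
position: [0.5984, 0.1484, 0.2359]
ee_rot: [-1.82, -2.561, 0.0]
force: [-0.2, -0.2, -2.3]
width: 0.12
```

```bash
python3 lk.py 13
```

```text
15.32 [0.5984 0.1484 0.2359] [-0.19 -0.22 -2.27] 0.12
R [[-0.329, 0.944, -0.0], [0.944, 0.329, -0.0], [0.0, -0.0, -1.0]]
tcp s,q: 0.6139400050058957 0.0008252894220432475 yaw 19.19577836019937
grip 1850 s [0.6088 0.614  0.6189] q [-0.0281  0.0396] z [0.2337 0.2368 0.2384]
prong 1 4105 q [0.0232 0.0277 0.0307] s 0.5386 0.72
   dip s 0.6079 156
```

View pics/m13.png

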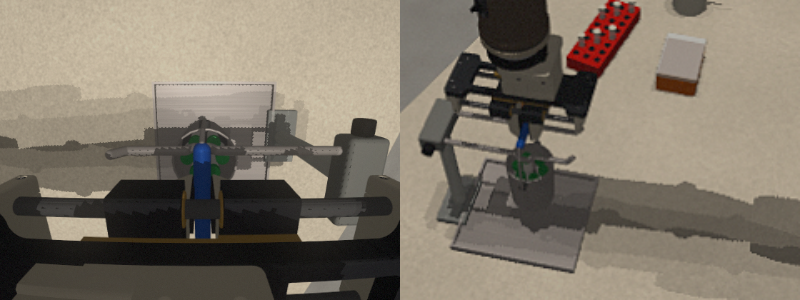

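The grip is over the dips: s = 0.614, and the tip end plus 75 mm gives 0.6136. The wrist panel shows the prong passing under the grip at (203,150). I'll lower to just above the level-bar height.

Request:
step_arm(plan=[{"wx": 0,"wy": 0,"wz": 0,"tx": 0,"ty": 0,"tz": 0.15,"hand": 0},{"wx": 0,"wy": 0,"wz": 0,"tx": 0,"ty": 0,"tz": 0.25,"hand": 0},{"wx": 0,"wy": 0,"wz": 0,"tx": 0,"ty": 0,"tz": 0.3,"hand": 0},{"wx": 0,"wy": 0,"wz": 0,"tx": 0,"ty": 0,"tz": 0.3,"hand": 0},{"wx": 0,"wy": 0,"wz": 0,"tx": 0,"ty": 0,"tz": 0.3,"hand": 0},{"wx": 0,"wy": 0,"wz": 0,"tx": 0,"ty": 0,"tz": 0.3,"hand": 0},{"wx": 0,"wy": 0,"wz": 0,"tx": 0,"ty": 0,"tz": 0.25,"hand": 0},{"wx": 0,"wy": 0,"wz": 0,"tx": 0,"ty": 0,"tz": 0.15,"hand": 0},{"wx": 0,"wy": 0,"wz": 0,"tx": 0,"ty": 0,"tz": 0.1,"hand": 0},{"wx": 0,"wy": 0,"wz": 0,"tx": 0,"ty": 0,"tz": 0,"hand": 0}])

```text
clock: 16.25
position: [0.5981, 0.1482, 0.2148]
ee_rot: [-1.82, -2.561, 0.0]
force: [-0.4, -0.3, -3.8]
width: 0.117
```

Request:
step_arm(plan=[{"wx": 0,"wy": 0,"wz": 0,"tx": 0,"ty": 0,"tz": 0.08,"hand": 0},{"wx": 0,"wy": 0,"wz": 0,"tx": 0,"ty": 0,"tz": 0.08,"hand": 0},{"wx": 0,"wy": 0,"wz": 0,"tx": 0,"ty": 0,"tz": 0.08,"hand": 0},{"wx": 0,"wy": 0,"wz": 0,"tx": 0,"ty": 0,"tz": 0.08,"hand": 0},{"wx": 0,"wy": 0,"wz": 0,"tx": 0,"ty": 0,"tz": 0.08,"hand": 0},{"wx": 0,"wy": 0,"wz": 0,"tx": 0,"ty": 0,"tz": 0,"hand": 0},{"wx": 0,"wy": 0,"wz": 0,"tx": 0,"ty": 0,"tz": 0,"hand": 0},{"wx": 0,"wy": 0,"wz": 0,"tx": 0,"ty": 0,"tz": 0,"hand": 0},{"wx": 0,"wy": 0,"wz": 0,"tx": 0,"ty": 0,"tz": 0,"hand": 0},{"wx": 0,"wy": 0,"wz": 0,"tx": 0,"ty": 0,"tz": 0,"hand": 0}])

```text
clock: 17.08
position: [0.5982, 0.1483, 0.2111]
ee_rot: [1.82, 2.561, 0.0]
force: [0.9, 0.5, -3.8]
width: 0.116
```

```bash
python3 lk.py 14
```

```text
17.08 [0.5982 0.1483 0.2111] [ 0.85  0.53 -3.8 ] 0.116
R [[-0.329, 0.944, 0.0], [0.944, 0.329, 0.0], [-0.0, 0.0, -1.0]]
tcp s,q: 0.6136589329880764 0.0007843169543221909 yaw 19.194288123537945
grip 1977 s [0.6083 0.6136 0.6185] q [-0.0283  0.0394] z [0.2086 0.2119 0.2135]
prong 1 5420 q [0.0231 0.0278 0.0307] s 0.5396 0.7199
   dip s 0.6068 203
prong -1 931 q [-0.0302 -0.0253 -0.0224] s 0.5387 0.72
   dip s 0.6991 23
```

View pics/w14.png

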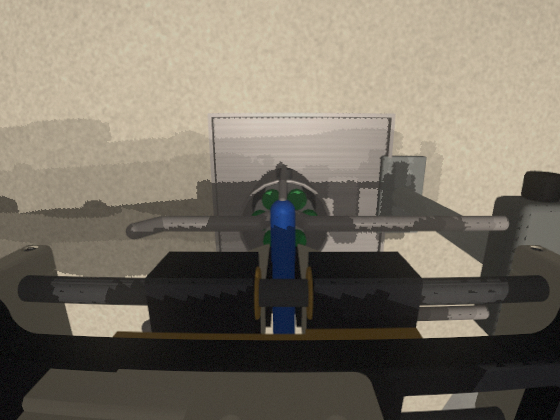

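The grip's centre is at z ≈ 0.2075, below the level-bar rest height of 0.210, and the arm still carries the full weight. So it's already entering the dips at (285,225). I'll keep lowering slowly.

Request:
step_arm(plan=[{"wx": 0,"wy": 0,"wz": 0,"tx": 0,"ty": 0,"tz": 0.08,"hand": 0},{"wx": 0,"wy": 0,"wz": 0,"tx": 0,"ty": 0,"tz": 0.08,"hand": 0},{"wx": 0,"wy": 0,"wz": 0,"tx": 0,"ty": 0,"tz": 0.08,"hand": 0},{"wx": 0,"wy": 0,"wz": 0,"tx": 0,"ty": 0,"tz": 0.08,"hand": 0},{"wx": 0,"wy": 0,"wz": 0,"tx": 0,"ty": 0,"tz": 0.08,"hand": 0},{"wx": 0,"wy": 0,"wz": 0,"tx": 0,"ty": 0,"tz": 0.08,"hand": 0},{"wx": 0,"wy": 0,"wz": 0,"tx": 0,"ty": 0,"tz": 0.06,"hand": 0},{"wx": 0,"wy": 0,"wz": 0,"tx": 0,"ty": 0,"tz": 0.06,"hand": 0},{"wx": 0,"wy": 0,"wz": 0,"tx": 0,"ty": 0,"tz": 0,"hand": 0},{"wx": 0,"wy": 0,"wz": 0,"tx": 0,"ty": 0,"tz": 0,"hand": 0}])

```text
clock: 18.02
position: [0.5981, 0.1482, 0.205]
ee_rot: [1.82, 2.561, -0.0]
force: [0.8, 0.2, -2.5]
width: 0.118
```

Request:
step_arm(plan=[{"wx": 0,"wy": 0,"wz": 0,"tx": 0,"ty": 0,"tz": 0.05,"hand": 0},{"wx": 0,"wy": 0,"wz": 0,"tx": 0,"ty": 0,"tz": 0.05,"hand": 0},{"wx": 0,"wy": 0,"wz": 0,"tx": 0,"ty": 0,"tz": 0.05,"hand": 0},{"wx": 0,"wy": 0,"wz": 0,"tx": 0,"ty": 0,"tz": 0,"hand": 0},{"wx": 0,"wy": 0,"wz": 0,"tx": 0,"ty": 0,"tz": 0,"hand": 0},{"wx": 0,"wy": 0,"wz": 0,"tx": 0,"ty": 0,"tz": 0,"hand": 0},{"wx": 0,"wy": 0,"wz": 0,"tx": 0,"ty": 0,"tz": 0,"hand": 0},{"wx": 0,"wy": 0,"wz": 0,"tx": 0,"ty": 0,"tz": 0,"hand": 0},{"wx": 0,"wy": 0,"wz": 0,"tx": 0,"ty": 0,"tz": 0,"hand": 0},{"wx": 0,"wy": 0,"wz": 0,"tx": 0,"ty": 0,"tz": 0,"hand": 0}])

```text
clock: 18.85
position: [0.5982, 0.1482, 0.2035]
ee_rot: [1.82, 2.561, 0.0]
force: [0.1, 0.2, -4.0]
width: 0.125
```

```bash
python3 lk.py 15
```

```text
18.85 [0.5982 0.1482 0.2035] [ 0.1   0.16 -3.98] 0.125
R [[-0.329, 0.944, 0.0], [0.944, 0.329, -0.0], [-0.0, 0.0, -1.0]]
tcp s,q: 0.6136545280486841 0.0007517199596468807 yaw 19.192367369805034
grip 2055 s [0.6083 0.6135 0.6185] q [-0.0284  0.0395] z [0.2012 0.2043 0.2061]
prong 1 6029 q [0.0232 0.0279 0.0307] s 0.539 0.72
   dip s 0.62 295
prong -1 1095 q [-0.0301 -0.0249 -0.0226] s 0.5399 0.72
   dip s 0.6968 42
```

View pics/m15.png

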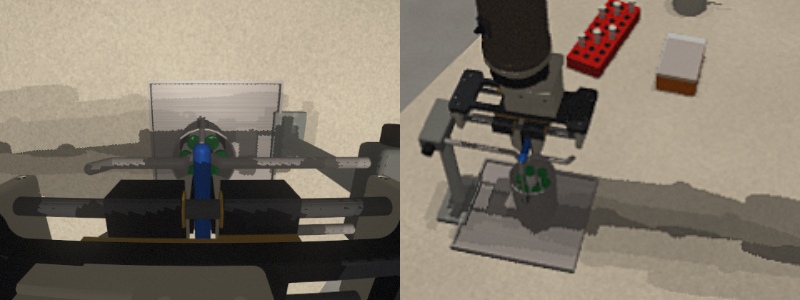

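Still carrying about 4 N. The grip centre is at z ≈ 0.200 and the bottom of the dip should be at 0.199. I'll lower another 2 mm in small steps.

Request:
step_arm(plan=[{"wx": 0,"wy": 0,"wz": 0,"tx": 0,"ty": 0,"tz": 0.04,"hand": 0},{"wx": 0,"wy": 0,"wz": 0,"tx": 0,"ty": 0,"tz": 0.04,"hand": 0},{"wx": 0,"wy": 0,"wz": 0,"tx": 0,"ty": 0,"tz": 0.04,"hand": 0},{"wx": 0,"wy": 0,"wz": 0,"tx": 0,"ty": 0,"tz": 0,"hand": 0},{"wx": 0,"wy": 0,"wz": 0,"tx": 0,"ty": 0,"tz": 0,"hand": 0},{"wx": 0,"wy": 0,"wz": 0,"tx": 0,"ty": 0,"tz": 0,"hand": 0},{"wx": 0,"wy": 0,"wz": 0,"tx": 0,"ty": 0,"tz": 0,"hand": 0},{"wx": 0,"wy": 0,"wz": 0,"tx": 0,"ty": 0,"tz": 0,"hand": 0},{"wx": 0,"wy": 0,"wz": 0,"tx": 0,"ty": 0,"tz": 0,"hand": 0},{"wx": 0,"wy": 0,"wz": 0,"tx": 0,"ty": 0,"tz": 0,"hand": 0}])

```text
clock: 19.78
position: [0.5983, 0.1483, 0.2027]
ee_rot: [1.82, 2.56, 0.001]
force: [-2.4, -0.9, 5.2]
width: 0.117
```

Run:
```python
from h import *
s=arm.observe(); print(s['clock'],np.round(s['position'],4),np.round(s['force'],2))
```

```text
19.7833 [0.5983 0.1483 0.2027] [-2.41 -0.86  5.22]
```

It's seated: the load has reversed to +5 N with a small push toward −x, so the dip centre is about 1 mm nearer the robot. I'll ease off slightly, shift 1 mm, and release gently.

Request:
step_arm(plan=[{"wx": 0,"wy": 0,"wz": 0,"tx": 0,"ty": -0.04,"tz": -0.04,"hand": 0},{"wx": 0,"wy": 0,"wz": 0,"tx": 0,"ty": -0.04,"tz": -0.02,"hand": 0},{"wx": 0,"wy": 0,"wz": 0,"tx": 0,"ty": 0,"tz": 0,"hand": 0},{"wx": 0,"wy": 0,"wz": 0,"tx": 0,"ty": 0,"tz": 0,"hand": 0},{"wx": 0,"wy": 0,"wz": 0,"tx": 0,"ty": 0,"tz": 0,"hand": 0},{"wx": 0,"wy": 0,"wz": 0,"tx": 0,"ty": 0,"tz": 0,"hand": 0},{"wx": 0,"wy": 0,"wz": 0,"tx": 0,"ty": 0,"tz": 0,"hand": 0},{"wx": 0,"wy": 0,"wz": 0,"tx": 0,"ty": 0,"tz": 0,"hand": 0},{"wx": 0,"wy": 0,"wz": 0,"tx": 0,"ty": 0,"tz": 0,"hand": 0},{"wx": 0,"wy": 0,"wz": 0,"tx": 0,"ty": 0,"tz": 0,"hand": 0}], force=10)

```text
clock: 20.62
position: [0.5973, 0.1479, 0.2028]
ee_rot: [-1.82, -2.561, 0.0]
force: [1.7, 0.2, -2.8]
width: 0.125
```

Request:
step_arm(plan=[{"wx": 0,"wy": 0,"wz": 0,"tx": 0,"ty": 0,"tz": 0,"hand": 0.13},{"wx": 0,"wy": 0,"wz": 0,"tx": 0,"ty": 0,"tz": 0,"hand": 0.14},{"wx": 0,"wy": 0,"wz": 0,"tx": 0,"ty": 0,"tz": 0,"hand": 0.15},{"wx": 0,"wy": 0,"wz": 0,"tx": 0,"ty": 0,"tz": 0,"hand": 0.16},{"wx": 0,"wy": 0,"wz": 0,"tx": 0,"ty": 0,"tz": 0,"hand": 0.18},{"wx": 0,"wy": 0,"wz": 0,"tx": 0,"ty": 0,"tz": 0,"hand": 0.2},{"wx": 0,"wy": 0,"wz": 0,"tx": 0,"ty": 0,"tz": 0,"hand": 0.24},{"wx": 0,"wy": 0,"wz": 0,"tx": 0,"ty": 0,"tz": 0,"hand": 0.28},{"wx": 0,"wy": 0,"wz": 0,"tx": 0,"ty": 0,"tz": 0,"hand": 0.3},{"wx": 0,"wy": 0,"wz": 0,"tx": 0,"ty": 0,"tz": 0,"hand": 0.3}])

```text
clock: 21.45
position: [0.5974, 0.148, 0.203]
ee_rot: [1.82, 2.561, 0.0]
force: [-0.1, 0.3, 0.2]
width: 0.294
```

```bash
python3 lk.py 16
```

```text
21.45 [0.5974 0.148  0.203 ] [-0.07  0.25  0.23] 0.294
R [[-0.329, 0.944, 0.0], [0.944, 0.329, 0.0], [-0.0, 0.0, -1.0]]
tcp s,q: 0.6128444833453573 0.0007637428127455562 yaw 19.192281125279322
grip 2123 s [0.6074 0.6127 0.6177] q [-0.0285  0.0395] z [0.2003 0.2037 0.2054]
prong 1 5749 q [0.0236 0.0279 0.0306] s 0.5386 0.72
   dip s 0.6198 243
prong -1 1315 q [-0.03   -0.025  -0.0227] s 0.5931 0.7199
   dip s 0.6194 309
```

View pics/m16.png

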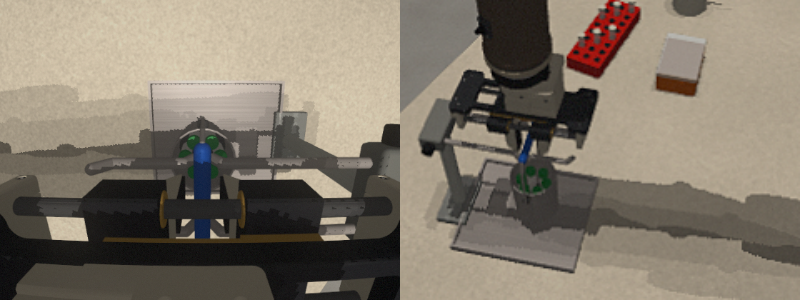

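Released: the grip sits at z ≈ 0.199 (dropped into the dips) and the wrist force is about zero. I'll retreat straight up.

Request:
step_arm(plan=[{"wx": 0,"wy": 0,"wz": 0,"tx": 0,"ty": 0,"tz": -0.2,"hand": 0.3},{"wx": 0,"wy": 0,"wz": 0,"tx": 0,"ty": 0,"tz": -0.4,"hand": 0.3},{"wx": 0,"wy": 0,"wz": 0,"tx": 0,"ty": 0,"tz": -0.6,"hand": 0.3},{"wx": 0,"wy": 0,"wz": 0,"tx": 0,"ty": 0,"tz": -0.8,"hand": 0.3},{"wx": 0,"wy": 0,"wz": 0,"tx": 0,"ty": 0,"tz": -1.2,"hand": 0.3},{"wx": 0,"wy": 0,"wz": 0,"tx": 0,"ty": 0,"tz": -1.5,"hand": 0.3},{"wx": 0,"wy": 0,"wz": 0,"tx": 0,"ty": 0,"tz": -1.5,"hand": 0.3},{"wx": 0,"wy": 0,"wz": 0,"tx": 0,"ty": 0,"tz": -1.5,"hand": 0.3},{"wx": 0,"wy": 0,"wz": 0,"tx": 0,"ty": 0,"tz": -1.5,"hand": 0.3},{"wx": 0,"wy": 0,"wz": 0,"tx": 0,"ty": 0,"tz": -1.0,"hand": 0.3}])

```text
clock: 22.38
position: [0.5978, 0.1481, 0.3075]
ee_rot: [1.819, 2.559, 0.003]
force: [0.4, 0.5, -0.0]
width: 0.299
```

Run:
```python
from h import *
s=arm.observe(); print(s['clock'],np.round(s['position'],4),np.round(s['force'],2))
th=np.radians(19.2);o=-.0575
for n in('wrist','side','scene'):
    im,d,c=grab(n,f'pics/{n}17.png');C=cloud(d,c);i=im.astype(int)
    m=(d>0)&(i[...,2]>i[...,0]+40)&(i[...,2]>i[...,1]+30)&(C[...,2]>.12)&(C[...,2]<.3);P=C[m]
    if len(P)>5:
        S=P[:,0]*np.cos(th)+P[:,1]*np.sin(th);Q=-P[:,0]*np.sin(th)+P[:,1]*np.cos(th)-o
        print(n,len(P),np.percentile(S,[2,50,98]).round(4),np.percentile(Q,[2,98]).round(4),np.percentile(P[:,2],[2,50,98]).round(4), 'z at +q/-q',np.percentile(P[Q>.03,2],90) if (Q>.03).any() else 0,np.percentile(P[Q<-.02,2],90) if (Q<-.02).any() else 0)
    X=C.reshape(-1,3);S=X[:,0]*np.cos(th)+X[:,1]*np.sin(th);Q=-X[:,0]*np.sin(th)+X[:,1]*np.cos(th)-o
    for z in(.04,.06,.08,.1,.115):
        k=(abs(X[:,2]-z)<.006)&(np.hypot(S-.613,Q)<.05)
        if k.sum()>8: print('  pail z',z,k.sum(),'s',S[k].min().round(4),S[k].max().round(4),'q',Q[k].min().round(4),Q[k].max().round(4))
a=cv2.imread('pics/scene17.png')[100:280,210:450];b=cv2.imread('pics/side17.png')[130:310,130:370]
cv2.imwrite('pics/m17.png',np.hstack([cv2.resize(a,(400,300)),cv2.resize(b,(400,300))]))
```

```text
22.3833 [0.5978 0.1481 0.3075] [ 0.44  0.5  -0.02]
wrist 365 [0.6078 0.6127 0.6175] [-0.035   0.0397] [0.2008 0.2037 0.2055] z at +q/-q 0.20487170524623785 0.20469123690622215
  pail z 0.04 13 s 0.5901 0.6312 q 0.025 0.0328
  pail z 0.06 129 s 0.5828 0.644 q -0.024 0.0338
  pail z 0.08 165 s 0.5817 0.6452 q -0.0301 0.0347
  pail z 0.1 605 s 0.5806 0.6468 q -0.031 0.0354
  pail z 0.115 537 s 0.5782 0.6491 q -0.0332 0.047
side 66 [0.6064 0.6105 0.6158] [-0.0321  0.0397] [0.199  0.2031 0.2059] z at +q/-q 0.20484468717484114 0.20368643244754842
  pail z 0.04 62 s 0.577 0.6393 q 0.0032 0.0368
  pail z 0.06 83 s 0.5764 0.643 q -0.0322 0.0361
  pail z 0.08 108 s 0.5761 0.6439 q -0.0302 0.036
  pail z 0.1 271 s 0.5759 0.6443 q -0.0343 0.0437
  pail z 0.115 122 s 0.5758 0.6476 q -0.0442 0.0474
scene 15 [0.6112 0.6148 0.6175] [-0.0206  0.0334] [0.202  0.2052 0.2083] z at +q/-q 0.20624378224556172 0.20636199766070376
  pail z 0.04 51 s 0.586 0.6455 q -0.0301 0.0085
  pail z 0.06 65 s 0.5838 0.6455 q -0.0315 0.0363
  pail z 0.08 89 s 0.5798 0.6468 q -0.0327 0.0357
  pail z 0.1 173 s 0.5786 0.6478 q -0.0386 0.0376
  pail z 0.115 163 s 0.5764 0.6491 q -0.0428 0.0487
```

View pics/m17.png

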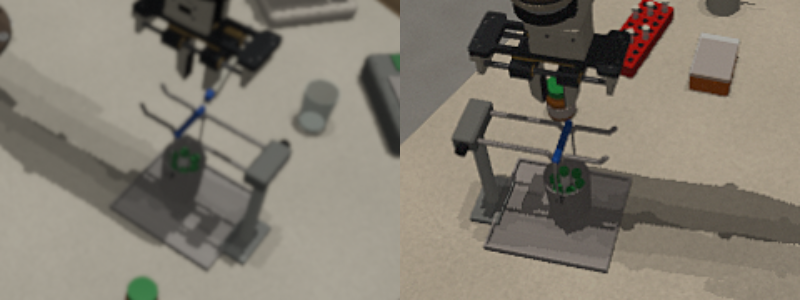

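View pics/wrist17.png

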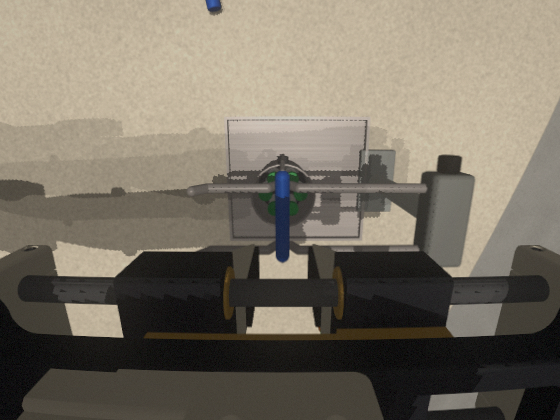

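The grip lies in both dips at (282,190), with both ends at z ≈ 0.205, and the pail hangs upright with the gripper clear. I'll let it settle for a moment, then check level and the bystanders.

Request:
step_arm(plan=[{"wx": 0,"wy": 0,"wz": 0,"tx": 0,"ty": 0,"tz": -1.0,"hand": 0.3},{"wx": 0,"wy": 0,"wz": 0,"tx": 0,"ty": 0,"tz": -0.5,"hand": 0.3},{"wx": 0,"wy": 0,"wz": 0,"tx": 0,"ty": 0,"tz": 0,"hand": 0.3},{"wx": 0,"wy": 0,"wz": 0,"tx": 0,"ty": 0,"tz": 0,"hand": 0.3},{"wx": 0,"wy": 0,"wz": 0,"tx": 0,"ty": 0,"tz": 0,"hand": 0.3},{"wx": 0,"wy": 0,"wz": 0,"tx": 0,"ty": 0,"tz": 0,"hand": 0.3},{"wx": 0,"wy": 0,"wz": 0,"tx": 0,"ty": 0,"tz": 0,"hand": 0.3},{"wx": 0,"wy": 0,"wz": 0,"tx": 0,"ty": 0,"tz": 0,"hand": 0.3},{"wx": 0,"wy": 0,"wz": 0,"tx": 0,"ty": 0,"tz": 0,"hand": 0.3},{"wx": 0,"wy": 0,"wz": 0,"tx": 0,"ty": 0,"tz": 0,"hand": 0.3}])

```text
clock: 23.37
position: [0.5974, 0.1479, 0.3199]
ee_rot: [-1.82, -2.561, 0.0]
force: [-0.3, -0.4, 1.0]
width: 0.301
```

Run:
```python
from h import *
from scipy.optimize import least_squares
s=arm.observe(); print(s['clock'],np.round(s['position'],4),np.round(s['force'],2))
th=np.radians(19.2);o=-.0575
for n in('side','scene','wrist'):
    im,d,c=grab(n,f'pics/{n}18.png');C=cloud(d,c);X=C.reshape(-1,3)
    S=X[:,0]*np.cos(th)+X[:,1]*np.sin(th)-.613;Q=-X[:,0]*np.sin(th)+X[:,1]*np.cos(th)-o
    k=(X[:,2]>.045)&(X[:,2]<.112)&(np.hypot(S,Q)<.042)&(np.hypot(S,Q)>.028);S,Q,Z=S[k],Q[k],X[k,2]-.117
    f=lambda p:np.hypot(S-p[0]-p[2]*Z,Q-p[1]-p[3]*Z)-(.036+Z/.085*.003)
    r=least_squares(f,[0,0,0,0],loss='soft_l1',f_scale=.001); print(n,k.sum(),'rim c mm',(r.x[:2]*1e3).round(1),'tilt deg',np.degrees(r.x[2:]).round(2))
for n in('side','scene'):
    a=cv2.imread(f'pics/{n}0.png').astype(int);b=cv2.imread(f'pics/{n}18.png').astype(int)
    A=cv2.cvtColor(a.astype(np.uint8),cv2.COLOR_BGR2HSV);B=cv2.cvtColor(b.astype(np.uint8),cv2.COLOR_BGR2HSV)
    for nm,lo,hi in(('red',(0,180,90),(6,255,255)),('green',(55,120,60),(75,255,255)),('orange',(7,150,60),(15,255,255))):
        r=[]
        for I in(A,B):
            m=cv2.inRange(I,lo,hi);k,l,st,ce=cv2.connectedComponentsWithStats(m);r.append([(tuple(ce[j].round(1)),int(st[j,4])) for j in range(1,k) if st[j,4]>40])
        print(n,nm,r)
```

```text
23.3667 [0.5974 0.1479 0.3199] [-0.34 -0.38  1.02]
side 511 rim c mm [-1.5  2.1] tilt deg [0.75 1.18]
scene 456 rim c mm [-0.3  1.6] tilt deg [ 0.99 -2.35]
wrist 733 rim c mm [0.8 4.4] tilt deg [1.   1.21]
side red [[((np.float64(326.5), np.float64(99.8)), 63), ((np.float64(257.9), np.float64(163.0)), 86)], [((np.float64(326.5), np.float64(99.9)), 69), ((np.float64(276.1), np.float64(148.6)), 370)]]
side green [[((np.float64(224.7), np.float64(180.4)), 138), ((np.float64(87.0), np.float64(417.4)), 45)], [((np.float64(222.9), np.float64(180.9)), 84), ((np.float64(87.3), np.float64(417.4)), 43)]]
side orange [[((np.float64(315.2), np.float64(181.2)), 170), ((np.float64(225.5), np.float64(190.4)), 63)], [((np.float64(315.2), np.float64(181.2)), 168), ((np.float64(223.8), np.float64(190.9)), 47)]]
scene red [[((np.float64(209.3), np.float64(323.5)), 1204), ((np.float64(106.8), np.float64(309.5)), 201)], [((np.float64(209.0), np.float64(323.5)), 1247), ((np.float64(106.8), np.float64(309.7)), 197)]]
scene green [[((np.float64(294.8), np.float64(275.1)), 214)], [((np.float64(294.9), np.float64(275.4)), 203)]]
scene orange [[((np.float64(187.2), np.float64(279.4)), 160), ((np.float64(293.5), np.float64(285.7)), 50)], [((np.float64(187.3), np.float64(279.3)), 163), ((np.float64(293.4), np.float64(285.7)), 49)]]
```

The tilt fits scatter around zero (about 1° along the hanger, ±2° across). The tube rack, jar, box and bottle cap haven't moved; the differences in the side view come from the arm blocking part of the picture. I'm handing it in.

```bash
python3 -c "
from cell import arm
print(arm.sign_off())"
```

```text
the job is handed in; nothing more can be done
None
```

The pail now hangs by its grip in both prong dips and the job is handed in, but it tipped by about 22° once along the way. This happened on my first attempt to raise the bail.

**The tip:** I gripped the bail tightly on that attempt. My estimate of the pail's position was 2 mm off, so I compressed the bail and the pail rocked on its far foot edge without falling. I backed up the same path, set it upright in the same place, and pushed the bail up with loosely open fingers. The pail did not move during that second attempt. This counts against "keep the pail from tipping", and I can't tell how it will be judged.

**The carry and hanging:** I then gripped the upright bail, lifted the pail level, carried it to the fork, lowered it into the dips and released it. At seating the most I read on the hanger was about 9 N (5 N up on the wrist plus the pail's weight).

**Last checks:**
- **Seating:** the middle of the grip is at z ≈ 0.199 m, the expected dropped-in height, and its two ends are level to about 1 mm.
- **Level:** the fitted tilt is about 1° along the hanger. Across it, the cameras disagreed between −2.4° and +1.2°, which I take as measurement noise.
- **Bystanders:** the tube rack, jar, orange box and wash bottle match their starting positions in the scene view. I did not check the beaker and pipette numerically, though the arm never went near them.
- **Arm:** it is clear of everything, and the clock was about 23.5 s at hand-in.

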